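Put three mixed-up bamboo-stick bundles back into their colour-marked trays

ROBOT

A 6-joint arm with a two-finger parallel gripper is mounted at the origin on the work surface. World frame = base frame: x ahead of the robot, y to its left, z up, the work surface at z = 0. Lengths are in m, angles in rad, forces in N, time in s.
With the tool pointing down it reaches from about 0.35 to 0.875 m from the base axis. Payload 4.2 kg.
Tool frame: the origin (TCP) lies at the very end of the fingers, on their centre line; the grasp point (between the pads) lies 19 mm behind it; y points along the fingers, x is the direction in which the jaws open and shut, and the axes are right-handed (so a half turn about y gives the same grasp; the last joint's range is limited). The gripper opens to 87 mm and grips with 3 to 60 N. Pads are 19 mm wide; open, the fingers measure 117 mm over their backs; the gripper's body (75 mm by 190 mm) begins 51 mm behind the grasp point.
Start: joints at [1.479, 0.385, 0.008, 0, -1.194, -0.259], TCP at [0.215, 0.587, 0.223] pointing down, gripper open.
Joint ranges: [-3.14, 3.14], [-1.21, 2.06], [-1.07, 1.41], [-3.16, 2.05], [-2.99, -0.16], [-3.1, 3.1]. Speed limits (rad/s): [2.79, 2.79, 3.14, 3.14, 3.14, 3.14].

INTERFACE

Orientations are given as a unit quaternion [w, x, y, z].
In Python, from plant import robot, optics, job gives the robot as it stands. The module is installed in compiled form; this text tells all that it offers.
- The arm moves only by the tool move_arm, never from a script. Its argument "increments" is a list of rows, each an object of numbers: "tx", "ty", "tz": the shift along the tool's x, y, z in m; "ax", "ay", "az": the turn, a rotation vector about the tool's x, y, z in degrees; "gripper": the finger opening in m, from 0 to 0.087. In form: [{"tx": .., "ty": .., "tz": .., "ax": .., "ay": .., "az": .., "gripper": ..}, ...]. A call has 1 to 20 rows; each row shifts and turns the pose as measured when the row begins, along the tool's axes as they then stand; what a row does not reach is not made up. A row lasts 1/12 s, in which the tool goes at most 41.7 mm and 7.16 degrees, less where a joint would pass 70% of its speed; a pose out of reach is approached as far as the arm can. A call is refused whole if a number of a shift passes 0.0417 or a number of a turn 7.16, either way. A call with a gripper value outside its range is refused whole. The fingers move at their own pace and stop on an object; "squeeze" is the grip in N (left out, the last holds). Time passes only in rows, so rows that do not move let the fingers close. It gives the time, the measured TCP pose, the force and the opening at its end, in the units of the state.
- robot.read_state(): the state, without advancing time (a new reading comes with each control period).
- optics.get_image(name): name is "scene" or "top" or "wrist"; returns (picture, depth): 384x512x3 uint8, red, green, blue; 384x512 float32, m along the optical axis (not along the pixel's ray), 0 where there is no reading.
- optics.calibration(name): a dict with "mtx" (3x3 intrinsics, pixels), "dist_coeffs" ([k1, k2, p1, p2, k3] as OpenCV has them; the pictures are not rectified), "pose" (4x4, takes a point from camera to world coordinates). Camera axes: x right, y down, z forward; pixel columns grow to the right and rows downward; lengths in m; the calibration is good to about 2 mm. A picture is of the moment at which its call begins: read the wrist's pose just before it. calibration takes no time and is no camera call; for the wrist camera it gives the pose at the moment of the call.
- job.sign_off(): hands the job in, once; it reports no verdict.
The state is a dict: "t": time; "qpos": joint angles; "joint_vel": joint speeds; "joint_torque": joint torques, N m; "tool_pos": TCP position; "tool_rot": TCP orientation; "contact_force": force on the tool from outside, world axes, zero at the start; "wrist_torque": the same for the moment, N m; "width": finger opening in m.
Only numpy, scipy, OpenCV 4.12 (cv2) and the standard library are available. Lean on these libraries where they do the work, as an engineer would, in place of code of your own. Each camera call takes 0.05 s, during which the arm holds its last target.

TASK

The three bundles of bamboo sticks lie in each other's trays: use the empty plain tray to park one for a while, and swap them round so that each bundle lies flat inside the tray whose end stops match the colour of its ties. Finish with all three bundles released and the plain tray empty again, and do not disturb the jar, the mug and the spool.

Things in the scene. Friction and masses are not known exactly. Their poses are not given: they have to be found in the camera images.
- bundle_red_center (a point): Bundle of pale bamboo sticks bound tight into one stiff piece with two red ties, lying flat in a tray: 150 mm long, 42 mm wide, 36 mm high, about 140 g. The point is its centre, 18 mm above its underside and midway along; x runs along the sticks, y across the 42 mm width, z up. The ties are 18 mm wide, 47 mm either side of the centre.
- bundle_green_center (a point): Bundle of pale bamboo sticks bound tight into one stiff piece with two green ties, lying flat in a tray: 150 mm long, 42 mm wide, 36 mm high, about 140 g. The point is its centre, 18 mm above its underside and midway along; x runs along the sticks, y across the 42 mm width, z up. The ties are 18 mm wide, 47 mm either side of the centre.
- bundle_blue_center (a point): Bundle of pale bamboo sticks bound tight into one stiff piece with two blue ties, lying flat in a tray: 150 mm long, 42 mm wide, 36 mm high, about 140 g. The point is its centre, 18 mm above its underside and midway along; x runs along the sticks, y across the 42 mm width, z up. The ties are 18 mm wide, 47 mm either side of the centre.
- tray_red: Fixed plywood tray, 200 x 80 mm, two end stops painted red, 24 mm high, 170 mm apart. Four dark side cheeks, 20 mm high, 62 mm apart, only 59 to 81 mm from mid-length; sides else open. Origin: centre of its underside, on the bench; x along it, y across, z up. Floor at z = 10 mm, so a bundle's centre lies at 28 mm. Home of the red-tied bundle.
- tray_green: Fixed plywood tray, 200 x 80 mm, two end stops painted green, 24 mm high, 170 mm apart. Four dark side cheeks, 20 mm high, 62 mm apart, only 59 to 81 mm from mid-length; sides else open. Origin: centre of its underside, on the bench; x along it, y across, z up. Floor at z = 10 mm, so a bundle's centre lies at 28 mm. Home of the green-tied bundle.
- tray_blue: Fixed plywood tray, 200 x 80 mm, two end stops painted blue, 24 mm high, 170 mm apart. Four dark side cheeks, 20 mm high, 62 mm apart, only 59 to 81 mm from mid-length; sides else open. Origin: centre of its underside, on the bench; x along it, y across, z up. Floor at z = 10 mm, so a bundle's centre lies at 28 mm. Home of the blue-tied bundle.
- tray_plain: Fixed plywood tray, 200 x 80 mm, two end stops bare plywood, 24 mm high, 170 mm apart. Four dark side cheeks, 20 mm high, 62 mm apart, only 59 to 81 mm from mid-length; sides else open. Origin: centre of its underside, on the bench; x along it, y across, z up. Floor at z = 10 mm, so a bundle's centre lies at 28 mm. Empty at the start: the parking spot.
- jar_center (a point): Bystander: amber glass jar with a green cap, 68 mm across, 105 mm high, upright, beyond the trays. The point is its centre.
- mug_center (a point): Bystander: white mug, 76 mm across, 85 mm high, beyond the trays. The point is its centre.
- spool_center (a point): Bystander: orange flanged spool standing upright, 64 mm across, 45 mm high, beyond the trays. The point is its centre.
Not all that is in view belongs to the job. Leave any pink look-alike of the part that bears bundle_red_center alone.

How it is judged:
On the way:
1. one of the bundles lies flat in the plain tray, at rest (((horizontal distance between bundle_red_center and tray_plain below 0.015 m and z of bundle_red_center in the frame of tray_plain between 0.023 and 0.033 m and angle between the x axis of bundle_red_center and the x axis of tray_plain, either way round below 0.2 rad and angle between the z axis of bundle_red_center and the z axis of tray_plain, either way round below 0.15 rad and linear speed of bundle_red below 0.02 m/s) or (horizontal distance between bundle_green_center and tray_plain below 0.015 m and z of bundle_green_center in the frame of tray_plain between 0.023 and 0.033 m and angle between the x axis of bundle_green_center and the x axis of tray_plain, either way round below 0.2 rad and angle between the z axis of bundle_green_center and the z axis of tray_plain, either way round below 0.15 rad and linear speed of bundle_green below 0.02 m/s) or (horizontal distance between bundle_blue_center and tray_plain below 0.015 m and z of bundle_blue_center in the frame of tray_plain between 0.023 and 0.033 m and angle between the x axis of bundle_blue_center and the x axis of tray_plain, either way round below 0.2 rad and angle between the z axis of bundle_blue_center and the z axis of tray_plain, either way round below 0.15 rad and linear speed of bundle_blue below 0.02 m/s))), for 0.2 s.
At the end, for the whole second after the job is handed in: Each bundle lies flat on the floor of the tray of its own colour: its centre within 15 mm of the tray's centre horizontally and within 5 mm of 28 mm above the tray's underside, along the tray within 0.2 rad, not tilted or rolled by more than 0.15 rad, and at rest (so the plain tray is empty) (horizontal distance between bundle_red_center and tray_red below 0.015 m and z of bundle_red_center in the frame of tray_red between 0.023 and 0.033 m and angle between the x axis of bundle_red_center and the x axis of tray_red, either way round below 0.2 rad and angle between the z axis of bundle_red_center and the z axis of tray_red, either way round below 0.15 rad and horizontal distance between bundle_green_center and tray_green below 0.015 m and z of bundle_green_center in the frame of tray_green between 0.023 and 0.033 m and angle between the x axis of bundle_green_center and the x axis of tray_green, either way round below 0.2 rad and angle between the z axis of bundle_green_center and the z axis of tray_green, either way round below 0.15 rad and horizontal distance between bundle_blue_center and tray_blue below 0.015 m and z of bundle_blue_center in the frame of tray_blue between 0.023 and 0.033 m and angle between the x axis of bundle_blue_center and the x axis of tray_blue, either way round below 0.2 rad and angle between the z axis of bundle_blue_center and the z axis of tray_blue, either way round below 0.15 rad and linear speed of each of bundle_red, bundle_green, bundle_blue below 0.02 m/s and angular speed of each of bundle_red, bundle_green, bundle_blue below 0.2 rad/s); the robot touches nothing.
It fails at once if the jar is shoved by more than 30 mm or knocked over (distance of jar_center from where it was at the start of the episode above 0.03 m or angle between jar_center's own z axis and vertical above 0.5 rad).
It fails at once if the mug is shoved by more than 30 mm or knocked over (distance of mug_center from where it was at the start of the episode above 0.03 m or angle between mug_center's own z axis and vertical above 0.5 rad).
It fails at once if the spool is shoved by more than 30 mm or knocked over (distance of spool_center from where it was at the start of the episode above 0.03 m or angle between spool_center's own z axis and vertical above 0.5 rad).
It also fails if it takes over 106 s, if anything falls off the work surface, if the arm or the gripper's body presses on something with over 40 N, if the wrist force passes 120 N, or if a joint passes its speed limit or range.

## Working session

There is one attempt and no reset: what is moved stays moved. The work goes in short steps, Python scripts to look and compute and a tool call to move; the robot and the scene stay as the last step left them, time stands still between calls to the robot, and variables do not carry over. Pictures are saved under pics/ and viewed, and the job is handed in when it is done.

Besides the shell and the picture viewer there is one more tool, called in YAML: its name, and indented under it one key for each argument. move_arm: Moves the arm, as the interface text tells. Its arguments: {"type":"object","properties":{"increments":{"type":"array","items":{"type":"object","properties":{"tx":{"type":"number"},"ty":{"type":"number"},"tz":{"type":"number"},"ax":{"type":"number"},"ay":{"type":"number"},"az":{"type":"number"},"gripper":{"type":"number"}}}},"squeeze":{"type":"number"}},"required":["increments"]}

```bash
mkdir -p pics
python3 - <<'E'
from plant import robot, optics, job
import cv2, numpy as np
s=robot.read_state(); print(s['t'],s['tool_pos'],s['tool_rot'],s['width'])
for n in ['scene','top']:
    p,d=optics.get_image(n); cv2.imwrite(f'pics/{n}0.png',p[:,:,::-1]); np.savez(f'pics/{n}0.npz',p=p,d=d)
    c=optics.calibration(n); print(n,c['mtx'],c['dist_coeffs'],c['pose'])
E
```

```text
0.0 [0.21454611 0.58639553 0.22145611] [-0.40441521  0.4056367  -0.57915352  0.58007621] 0.08660810453335767
scene [[362.01231987   0.         258.0537187 ]
 [  0.         362.01231987 196.10933818]
 [  0.           0.           1.        ]] [-0.04472734  0.          0.          0.          0.        ] [[ 0.64514348  0.41417879 -0.64206371  1.26384823]
 [ 0.76393004 -0.36524027  0.53198726 -0.60063357]
 [-0.01416968 -0.83369987 -0.552036    0.61302122]
 [ 0.          0.          0.          1.        ]]
top [[407.40862278   0.         252.5465653 ]
 [  0.         407.40862278 189.94184264]
 [  0.           0.           1.        ]] [-0.09429113  0.          0.          0.          0.        ] [[ 0.01503241 -0.99696179  0.07642791  0.51611423]
 [-0.99979297 -0.0160353  -0.01252533 -0.05521361]
 [ 0.01371282 -0.0762238  -0.99699643  1.26898988]
 [ 0.          0.          0.          1.        ]]
```

View pics/top0.png

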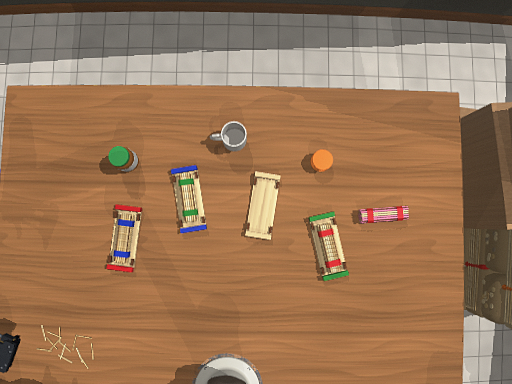

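View pics/scene0.png

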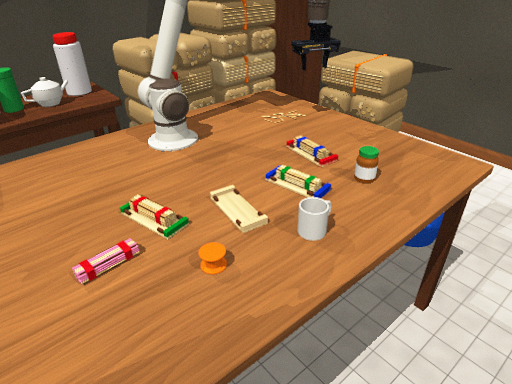

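The top view shows the blue bundle in the red tray (125,239), green in the blue tray (188,199), red in the green tray (328,246), and the plain tray empty at (262,206). The pink decoy is at (384,214). The jar, mug and spool sit above the trays in the image, at about (120,157), (233,135) and (321,160). Next I measure poses.

```bash
cat > h.py <<'E'
import cv2, numpy as np
def cast(c,uv,z):
    uv=np.asarray(uv,float).reshape(-1,1,2)
    n=cv2.undistortPoints(uv,c['mtx'],c['dist_coeffs']).reshape(-1,2)
    r=np.c_[n,np.ones(len(n))]@c['pose'][:3,:3].T; o=c['pose'][:3,3]
    z=np.broadcast_to(z,(len(n),))
    return o+r*((z-o[2])/r[:,2])[:,None]
def pts3(c,uv,d):
    uv=np.asarray(uv,float)
    n=cv2.undistortPoints(uv.reshape(-1,1,2),c['mtx'],c['dist_coeffs']).reshape(-1,2)
    dd=d[uv[:,1].astype(int),uv[:,0].astype(int)]
    return (np.c_[n,np.ones(len(n))]*dd[:,None])@c['pose'][:3,:3].T+c['pose'][:3,3]
RNG={'red':[(0,6),(174,180)],'green':[(45,80)],'blue':[(105,130)],'orange':[(8,16)]}
def blobs(p,col,roi,smin=150,amin=10):
    h=cv2.cvtColor(p,cv2.COLOR_RGB2HSV); m=np.zeros(p.shape[:2],np.uint8)
    for a,b in RNG[col]: m|=cv2.inRange(h,(a,smin,60),(b,255,255))
    mm=np.zeros_like(m); x0,y0,x1,y1=roi; mm[y0:y1,x0:x1]=m[y0:y1,x0:x1]
    n,l,s,ce=cv2.connectedComponentsWithStats(mm)
    return [(s[i,4],ce[i],np.argwhere(l==i)[:,::-1]) for i in range(1,n) if s[i,4]>=amin]
E
python3 - <<'E'
from plant import optics
from h import *
for n in ['top']:
    f=np.load(f'pics/{n}0.npz'); p,d=f['p'],f['d']; c=optics.calibration(n)
    for col in ['red','green','blue','orange']:
        for a,ce,px in blobs(p,col,(0,100,460,330)):
            q=pts3(c,px,d); print(n,col,a,ce.round(1),'med',np.median(q,0).round(4),'zmax',q[:,2].max().round(3), 'z0.028cast',cast(c,ce,0.028).round(4)[0])
    # bright plywood plain tray
    h=cv2.cvtColor(p,cv2.COLOR_RGB2HSV)
    m=cv2.inRange(h,(10,30,170),(35,150,255)); mm=np.zeros_like(m); mm[165:245,235:290]=m[165:245,235:290]
    k,l,s,ce=cv2.connectedComponentsWithStats(mm); i=1+s[1:,4].argmax(); px=np.argwhere(l==i)[:,::-1]
    r=cv2.minAreaRect(px.astype(np.float32)); print('plain',s[i],ce[i],r); bp=cv2.boxPoints(r)
    print(cast(c,bp,0.02).round(4), np.median(pts3(c,px,d),0))
    cv2.imwrite('pics/zoom0.png',cv2.resize(p[140:290,80:360,::-1],(800,428),interpolation=cv2.INTER_CUBIC))
    # depth heights map bystanders
E
```

```text
top red 132 [127.8 207.8] med [0.5502 0.3116 0.0237] zmax 1.269 z0.028cast [0.5504 0.31   0.028 ]
top red 86 [399.5 212.8] med [ 0.5468 -0.5241  0.0371] zmax 0.042 z0.028cast [ 0.5476 -0.5272  0.028 ]
top red 88 [369.9 215. ] med [ 0.5395 -0.4309  0.0362] zmax 0.043 z0.028cast [ 0.5396 -0.4332  0.028 ]
top red 90 [325.3 232.6] med [ 0.4838 -0.2903  0.0466] zmax 0.051 z0.028cast [ 0.4844 -0.2948  0.028 ]
top red 93 [332.8 263. ] med [ 0.3941 -0.3139  0.0463] zmax 1.269 z0.028cast [ 0.3921 -0.3183  0.028 ]
top red 139 [119.1 267.9] med [0.3665 0.3324 0.0237] zmax 0.029 z0.028cast [0.3671 0.3314 0.028 ]
top green 291 [118.2 155.8] med [0.698 0.322 0.105] zmax 1.269 z0.028cast [0.7105 0.3466 0.028 ]
top green 67 [186.  181.5] med [0.6331 0.1296 0.046 ] zmax 1.269 z0.028cast [0.6339 0.1332 0.028 ]
top green 65 [190.1 212.3] med [0.5403 0.1153 0.0469] zmax 0.053 z0.028cast [0.5399 0.1182 0.028 ]
top green 92 [321.3 216.3] med [ 0.5346 -0.2824  0.0241] zmax 0.03 z0.028cast [ 0.5339 -0.2822  0.028 ]
top green 91 [335.  274.9] med [ 0.3554 -0.3234  0.0239] zmax 1.269 z0.028cast [ 0.3562 -0.32
[... 2011 characters left out ...]
] med [ 0.4952 -0.3403  0.0018] zmax 0.008 z0.028cast [ 0.4954 -0.3344  0.028 ]
top orange 10 [270.  229.5] med [ 0.4914 -0.1261  0.0191] zmax 0.024 z0.028cast [ 0.4916 -0.1256  0.028 ]
top orange 12 [109.2 259.1] med [0.3922 0.3657 0.0195] zmax 0.023 z0.028cast [0.393  0.3628 0.028 ]
top orange 10 [344.3 264.5] med [ 0.3873 -0.3552  0.0205] zmax 0.026 z0.028cast [ 0.388  -0.3538  0.028 ]
plain [ 245  171   45   69 2262] [268.68832891 206.8045977 ] ((270.7538757324219, 205.96922302246094), (44.15636444091797, 65.98646545410156), 7.125016689300537)
[[ 0.4706 -0.0492  0.02  ]
 [ 0.6721 -0.0712  0.02  ]
 [ 0.6574 -0.2069  0.02  ]
 [ 0.4558 -0.1834  0.02  ]] [ 0.56007899 -0.11873455  0.00924814]
```

View pics/zoom0.png

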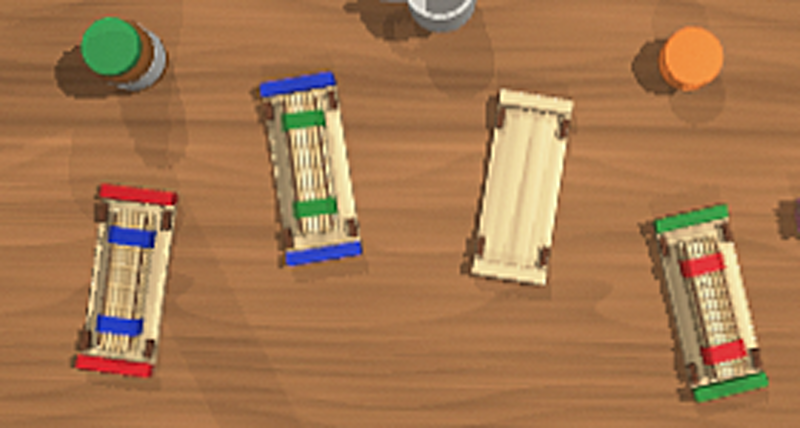

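```bash
cat >> h.py <<'E'
def pair(c,b,z):
    b=sorted(b,key=lambda t:-t[0])[:2]
    q=cast(c,[t[1] for t in b],z); q=q[q[:,0].argsort()]
    v=q[1]-q[0]; return (q.mean(0)[:2].round(4), np.degrees(np.arctan2(v[1],v[0])).round(1), np.linalg.norm(v).round(4))
E
python3 - <<'E'
from plant import optics
from h import *
f=np.load('pics/top0.npz'); p,d=f['p'],f['d']; c=optics.calibration('top')
R={'red':(95,195,155,280),'blue':(160,155,215,240),'green':(300,205,355,285)}
for t,b in [('red','blue'),('blue','green'),('green','red')]:
    print('tray',t,pair(c,blobs(p,t,R[t]),0.024),'bundle',b,pair(c,blobs(p,b,R[t]),0.046))
# plain tray: points above the bench
vv,uu=np.mgrid[165:245,235:290]; px=np.c_[uu.ravel(),vv.ravel()]; ok=d[px[:,1],px[:,0]]>0; px=px[ok]
q=pts3(c,px,d)
tr=q[(q[:,2]>0.004)&(q[:,2]<0.03)]; r=cv2.minAreaRect(tr[:,:2].astype(np.float32)); print('plain rect',r)
st=px[(q[:,2]>0.0215)&(q[:,2]<0.03)]; s=cast(c,st,0.024); print(len(s))
a=s[s[:,0]>0.6]; b=s[s[:,0]<0.52]; 
for e in (a,b): print(cv2.minAreaRect(e[:,:2].astype(np.float32)), np.median(e,0))
# white/bright stop masks for a check
E
```

```text
tray red (array([0.4586, 0.3219]), np.float64(-6.6), np.float64(0.1851)) bundle blue (array([0.4582, 0.3146]), np.float64(-6.2), np.float64(0.0932))
tray blue (array([0.5813, 0.1257]), np.float64(10.4), np.float64(0.1844)) bundle green (array([0.5859, 0.1231]), np.float64(9.1), np.float64(0.0938))
tray green (array([ 0.4448, -0.3046]), np.float64(13.7), np.float64(0.1834)) bundle red (array([ 0.4394, -0.3029]), np.float64(14.3), np.float64(0.0938))
plain rect ((0.5688468217849731, -0.10149270296096802), (0.24600090086460114, 0.16875162720680237), 0.9702966809272766)
230
((0.6487554311752319, -0.11309753358364105), (0.07843687385320663, 0.039206892251968384), 78.08162689208984) [ 0.65830561 -0.11617637  0.024     ]
((0.4879879057407379, -0.0908515602350235), (0.07960077375173569, 0.03944787755608559), 81.40138244628906) [ 0.47700404 -0.08954066  0.024     ]
```

```bash
cat >> h.py <<'E'
from scipy.spatial.transform import Rotation as Ro
def plan(s,xy,z,ang):
    """ang: deg heading of bundle/tray x axis. tool x wanted perpendicular, mod 180"""
    w,x,y,zq=s['tool_rot']; R=Ro.from_quat([x,y,zq,w]).as_matrix(); p=np.array(s['tool_pos'])
    print('t',round(s['t'],2),'pos',p.round(4),'w',round(s['width'],4),'F',np.round(s['contact_force'],1),'y axis',R[:,1].round(3))
    hx=np.degrees(np.arctan2(R[1,0],R[0,0])); dl=(ang+90-hx+90)%180-90
    # tool y is down: world yaw +dl = turn -dl about tool y
    c2=Ro.from_rotvec([0,0,np.radians(dl)]).as_matrix()@R
    dv=np.array([*xy,z])-p
    print('heading x',hx.round(2),'ay needed',round(-dl,2),'| shift in frame after turn',(c2.T@dv).round(4),'| now',(R.T@dv).round(4))
E
python3 - <<'E'
from plant import optics,robot
from h import *
c=optics.calibration('top')
print(cast(c,[(255,171.2),(280.9,174.7),(244.5,237.3),(271.1,239.4),(262.9,205.6)],0.024).round(4))
s=robot.read_state(); print(s['qpos']); plan(s,(0.4582,0.3146),0.2,-6.4)
E
```

```text
[[ 0.6695 -0.0775  0.024 ]
 [ 0.66   -0.1574  0.024 ]
 [ 0.4667 -0.0486  0.024 ]
 [ 0.4615 -0.1296  0.024 ]
 [ 0.564  -0.1032  0.024 ]]
[ 1.47857808e+00  3.85483024e-01  6.78625612e-03 -4.52104946e-04
 -1.19402879e+00 -2.58599222e-01]
t 0.1 pos [0.2146 0.5864 0.2216] w 0.087 F [ 0.5 -0.4  0.2] y axis [-0.001 -0.002 -1.   ]
heading x -110.11 ay needed -13.71 | shift in frame after turn [0.2429 0.0221 0.2724] | now [0.1715 0.0219 0.3222]
```

move_arm:
  increments:
    - {"ay":-6.86}
    - {"ay":-6.86}
    - {"tx":0.0243,"tz":0.0272}
    - {"tx":0.0243,"tz":0.0272}
    - {"tx":0.0243,"tz":0.0272}
    - {"tx":0.0243,"tz":0.0272}
    - {"tx":0.0243,"tz":0.0272}
    - {"tx":0.0243,"tz":0.0272}
    - {"tx":0.0243,"tz":0.0272}
    - {"tx":0.0243,"tz":0.0272}
    - {"tx":0.0243,"tz":0.0272}
    - {"tx":0.0243,"tz":0.0272}
    - {}
    - {}

```text
validation failed for argument at $.in...
```

Run:
```python
from plant import optics,robot
from h import *
plan(robot.read_state(),(0.4582,0.3146),0.018,-6.4)
c=optics.calibration('wrist'); p,d=optics.get_image('wrist'); cv2.imwrite('pics/w1.png',p[:,:,::-1])
for z,col in [(0.046,'blue'),(0.024,'red')]:
    b=blobs(p,col,(0,0,512,384),amin=100); print(col,[(t[0],t[1].round()) for t in b], pair(c,b,z) if len(b)>1 else '')
```

```text
t 0.1 pos [0.2146 0.5864 0.2216] w 0.087 F [ 0.5 -0.4  0.2] y axis [-0.001 -0.002 -1.   ]
heading x -110.11 ay needed -13.71 | shift in frame after turn [0.2426 0.2041 0.2724] | now [0.1711 0.2039 0.3222]
blue [(np.int32(8875), array([34., 90.]))] 
red []
```

View pics/w1.png

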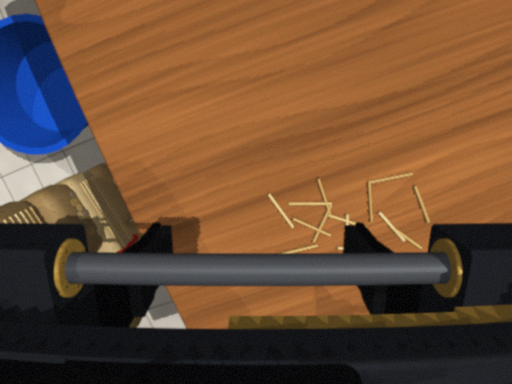

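The move was refused, and the wrist view shows only bare bench, so the arm hasn't moved. I'll retry with every field filled in.

move_arm:
  increments:
    - {"tx":0,"ty":0,"tz":0,"ax":0,"ay":-6.86,"az":0,"gripper":0.087}
    - {"tx":0,"ty":0,"tz":0,"ax":0,"ay":-6.86,"az":0,"gripper":0.087}
  squeeze: 30

```text
t: 0.32
tool_pos: [0.2145, 0.586, 0.2207]
tool_rot: [-0.472, 0.474, -0.525, 0.526]
contact_force: [-0.0, 0.7, -0.3]
width: 0.0867
```

move_arm:
  increments:
    - {"tx":0.0243,"ty":0,"tz":0.0272,"ax":0,"ay":0,"az":0,"gripper":0.087}
    - {"tx":0.0243,"ty":0,"tz":0.0272,"ax":0,"ay":0,"az":0,"gripper":0.087}
    - {"tx":0.0243,"ty":0,"tz":0.0272,"ax":0,"ay":0,"az":0,"gripper":0.087}
    - {"tx":0.0243,"ty":0,"tz":0.0272,"ax":0,"ay":0,"az":0,"gripper":0.087}
    - {"tx":0.0243,"ty":0,"tz":0.0272,"ax":0,"ay":0,"az":0,"gripper":0.087}
    - {"tx":0.0243,"ty":0,"tz":0.0272,"ax":0,"ay":0,"az":0,"gripper":0.087}
    - {"tx":0.0243,"ty":0,"tz":0.0272,"ax":0,"ay":0,"az":0,"gripper":0.087}
    - {"tx":0.0243,"ty":0,"tz":0.0272,"ax":0,"ay":0,"az":0,"gripper":0.087}
    - {"tx":0.0243,"ty":0,"tz":0.0272,"ax":0,"ay":0,"az":0,"gripper":0.087}
    - {"tx":0,"ty":0,"tz":0,"ax":0,"ay":0,"az":0,"gripper":0.087}

```text
t: 1.15
tool_pos: [0.4424, 0.3346, 0.2168]
tool_rot: [-0.473, 0.48, -0.521, 0.524]
contact_force: [0.8, 0.5, -0.4]
width: 0.0866
```

```bash
cat > look.py <<'E'
import sys
from plant import optics,robot
from h import *
# args: x y z ang name [bundlecol traycol]
x,y,z,a=map(float,sys.argv[1:5]); s=robot.read_state(); plan(s,(x,y),z,a)
c=optics.calibration('wrist'); p,d=optics.get_image('wrist'); cv2.imwrite(f'pics/{sys.argv[5]}.png',p[:,:,::-1])
for zz,col in zip((0.046,0.024),sys.argv[6:8]):
    b=blobs(p,col,(0,0,512,384),amin=100); print(col,[(int(t[0]),t[1].round().tolist()) for t in b], pair(c,b,zz) if len(b)>1 else '')
E
python3 look.py 0.4582 0.3146 0.018 -6.4 w2 blue red
```

```text
t 1.15 pos [0.4424 0.3346 0.2168] w 0.0866 F [ 0.8  0.5 -0.4] y axis [-0.005 -0.009 -1.   ]
heading x -95.24 ay needed 1.16 | shift in frame after turn [0.0162 0.1989 0.0187] | now [0.0166 0.1989 0.0183]
blue [(1089, [462.0, 104.0]), (818, [270.0, 106.0]), (686, [268.0, 201.0])] (array([0.4988, 0.2221]), np.float64(85.9), np.float64(0.1869))
red [(1348, [266.0, 59.0]), (1101, [262.0, 234.0])] (array([0.4594, 0.3242]), np.float64(-6.3), np.float64(0.1822))
```

View pics/w2.png

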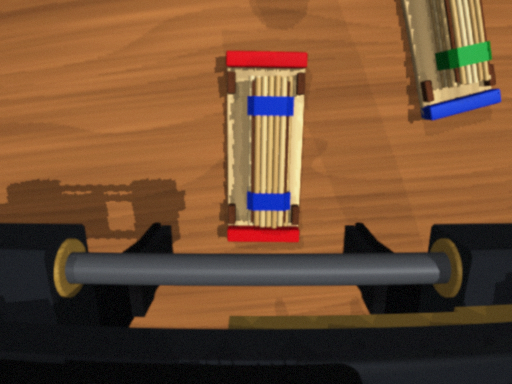

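The wrist view shows the blue-tied bundle in the red tray, ties at (270,106) and (268,201). It agrees with the top camera within about 2 mm. Centre over it and descend.

move_arm:
  increments:
    - {"tx":0.0166,"ty":0,"tz":0.0183,"ax":0,"ay":1.2,"az":0,"gripper":0.087}
    - {"tx":0,"ty":0.03,"tz":0,"ax":0,"ay":0,"az":0,"gripper":0.087}
    - {"tx":0,"ty":0.03,"tz":0,"ax":0,"ay":0,"az":0,"gripper":0.087}
    - {"tx":0,"ty":0.03,"tz":0,"ax":0,"ay":0,"az":0,"gripper":0.087}
    - {"tx":0,"ty":0.02,"tz":0,"ax":0,"ay":0,"az":0,"gripper":0.087}
    - {"tx":0,"ty":0,"tz":0,"ax":0,"ay":0,"az":0,"gripper":0.087}
    - {"tx":0,"ty":0,"tz":0,"ax":0,"ay":0,"az":0,"gripper":0.087}

```text
t: 1.78
tool_pos: [0.4581, 0.32, 0.1045]
tool_rot: [-0.47, 0.473, -0.526, 0.528]
contact_force: [-0.3, 0.8, 0.8]
width: 0.0869
```

```bash
python3 look.py 0.4582 0.3146 0.018 -6.4 w3 blue red
```

```text
t 1.78 pos [0.4581 0.32   0.1045] w 0.0869 F [-0.3  0.8  0.8] y axis [-0.001 -0.004 -1.   ]
heading x -96.36 ay needed 0.04 | shift in frame after turn [0.005  0.0865 0.0008] | now [0.005  0.0865 0.0008]
blue [(809, [493.0, 134.0]), (1834, [256.0, 136.0])] (array([0.4982, 0.2367]), np.float64(84.6), np.float64(0.1571))
red [(2803, [251.0, 67.0]), (1709, [251.0, 306.0])] (array([0.4597, 0.3244]), np.float64(-6.7), np.float64(0.182))
```

View pics/w3.png

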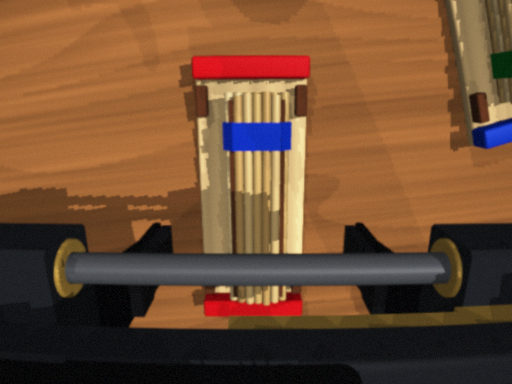

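The bundle is centred between the fingers (tie at (256,136)). Descending and closing.

move_arm:
  increments:
    - {"tx":0.004,"ty":0.02,"tz":0,"ax":0,"ay":0,"az":0,"gripper":0.087}
    - {"tx":0,"ty":0.02,"tz":0,"ax":0,"ay":0,"az":0,"gripper":0.087}
    - {"tx":0,"ty":0.02,"tz":0,"ax":0,"ay":0,"az":0,"gripper":0.087}
    - {"tx":0,"ty":0.015,"tz":0,"ax":0,"ay":0,"az":0,"gripper":0.087}
    - {"tx":0,"ty":0.009,"tz":0,"ax":0,"ay":0,"az":0,"gripper":0.087}
    - {"tx":0,"ty":0,"tz":0,"ax":0,"ay":0,"az":0,"gripper":0.087}
    - {"tx":0,"ty":0,"tz":0,"ax":0,"ay":0,"az":0,"gripper":0.02}
    - {"tx":0,"ty":0,"tz":0,"ax":0,"ay":0,"az":0,"gripper":0.02}
    - {"tx":0,"ty":0,"tz":0,"ax":0,"ay":0,"az":0,"gripper":0.02}
    - {"tx":0,"ty":0,"tz":0,"ax":0,"ay":0,"az":0,"gripper":0.02}
    - {"tx":0,"ty":0,"tz":0,"ax":0,"ay":0,"az":0,"gripper":0.02}
    - {"tx":0,"ty":0,"tz":0,"ax":0,"ay":0,"az":0,"gripper":0.02}
    - {"tx":0,"ty":0,"tz":0,"ax":0,"ay":0,"az":0,"gripper":0.02}
  squeeze: 30

```text
t: 2.92
tool_pos: [0.4654, 0.3289, 0.0357]
tool_rot: [0.484, -0.463, 0.525, -0.525]
contact_force: [-0.2, -0.2, -1.1]
width: 0.0484
```

```bash
python3 look.py 0.4582 0.3146 0.018 -6.4 w4 blue red
python3 - <<'E'
from plant import optics
import cv2,numpy as np
p,d=optics.get_image('scene'); cv2.imwrite('pics/s4.png',cv2.resize(p[100:250,220:420,::-1],(800,600),interpolation=cv2.INTER_CUBIC))
E
```

```text
t 2.92 pos [0.4654 0.3289 0.0357] w 0.0484 F [-0.2 -0.2 -1.1] y axis [ 0.022  0.021 -1.   ]
heading x -95.9 ay needed 0.5 | shift in frame after turn [ 0.0154  0.0172 -0.0059] | now [ 0.0154  0.0172 -0.0061]
blue [(3704, [264.0, 166.0])] 
red [(5300, [270.0, 68.0])]
```

View pics/w4.png

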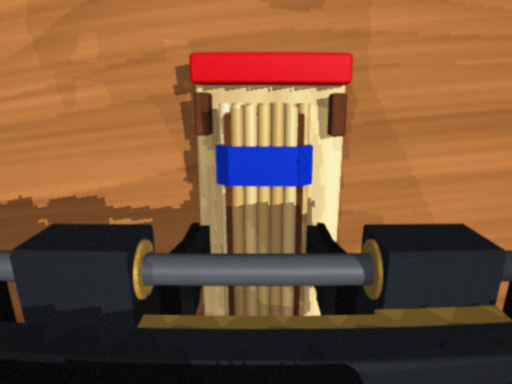

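View pics/s4.png

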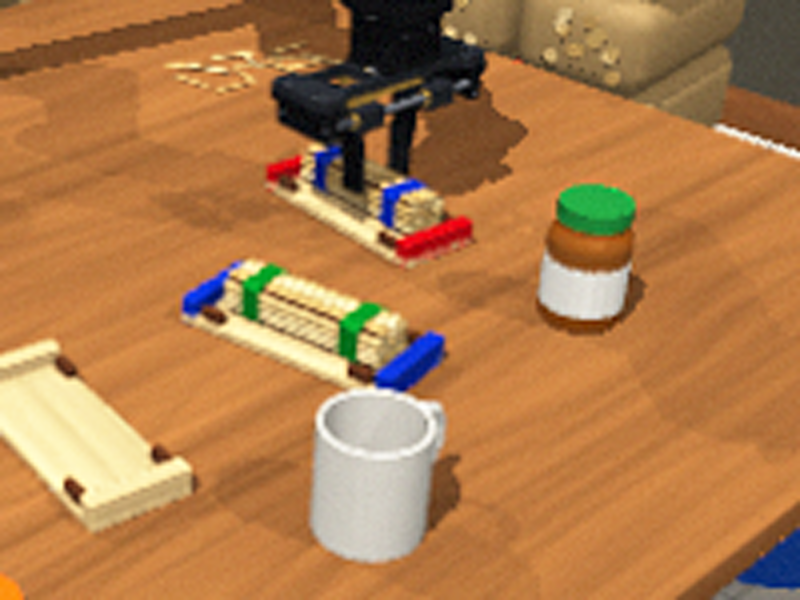

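The gripper has crept up and off to one side while closing and the fingers hadn't met the bundle. I'll add full orientation correction to the plan, then reopen and correct.

```bash
cat >> h.py <<'E'
def plan(s,xy,z,ang):
    w,x,y,zq=s['tool_rot']; R=Ro.from_quat([x,y,zq,w]).as_matrix(); p=np.array(s['tool_pos'])
    hx=np.degrees(np.arctan2(R[1,0],R[0,0])); dl=(ang+90-hx+90)%180-90; h=np.radians(hx+dl)
    X=np.array([np.cos(h),np.sin(h),0]); Y=np.array([0,0,-1.]); T=np.c_[X,Y,np.cross(X,Y)]
    dv=np.array([*xy,z])-p
    print('t',round(s['t'],2),'pos',p.round(4),'w',round(s['width'],4),'F',np.round(s['contact_force'],1),'q6',round(s['qpos'][5],2))
    print('turn(ax,ay,az)',np.degrees(Ro.from_matrix(R.T@T).as_rotvec()).round(2),'| shift after turn',(T.T@dv).round(4),'| now',(R.T@dv).round(4))
E
cat > st.py <<'E'
import sys
from plant import robot
from h import *
x,y,z,a=map(float,sys.argv[1:5]); plan(robot.read_state(),(x,y),z,a)
E
python3 st.py 0.4594 0.3160 0.03 -6.4; python3 st.py 0.4594 0.3160 0.03 -6.4
```

```text
t 3.02 pos [0.4654 0.3289 0.0355] w 0.0416 F [-1.  -1.2  1.1] q6 0.56
turn(ax,ay,az) [-1.14  0.49 -1.34] | shift after turn [ 0.0135  0.0055 -0.0045] | now [ 0.0136  0.0051 -0.0047]
t 3.02 pos [0.4654 0.3289 0.0355] w 0.0416 F [-1.  -1.2  1.1] q6 0.56
turn(ax,ay,az) [-1.14  0.49 -1.34] | shift after turn [ 0.0135  0.0055 -0.0045] | now [ 0.0136  0.0051 -0.0047]
```

move_arm:
  increments:
    - {"tx":0,"ty":0,"tz":0,"ax":0,"ay":0,"az":0,"gripper":0.075}
    - {"tx":0,"ty":0,"tz":0,"ax":0,"ay":0,"az":0,"gripper":0.075}
    - {"tx":0,"ty":0,"tz":0,"ax":0,"ay":0,"az":0,"gripper":0.075}
    - {"tx":0,"ty":0,"tz":0,"ax":0,"ay":0,"az":0,"gripper":0.075}

```text
t: 3.35
tool_pos: [0.4657, 0.3293, 0.0356]
tool_rot: [0.485, -0.462, 0.525, -0.525]
contact_force: [-0.6, 0.2, 0.7]
width: 0.0608
```

```bash
python3 st.py 0.4594 0.3160 0.03 -6.4
```

```text
t 3.35 pos [0.4657 0.3293 0.0356] w 0.0608 F [-0.6  0.2  0.7] q6 0.56
turn(ax,ay,az) [-1.18  0.49 -1.4 ] | shift after turn [ 0.0139  0.0056 -0.0048] | now [ 0.014   0.0051 -0.005 ]
```

Opened in free air it held still, so the earlier shift came from contact. The descent overshot and one finger touched the tray edge. I'll straighten up with the fingers open above the bundle, then measure again.

move_arm:
  increments:
    - {"tx":0,"ty":-0.015,"tz":0,"ax":-1.2,"ay":0.5,"az":-1.4,"gripper":0.085}
    - {"tx":0,"ty":-0.015,"tz":0,"ax":0,"ay":0,"az":0,"gripper":0.085}
    - {"tx":0,"ty":-0.01,"tz":0,"ax":0,"ay":0,"az":0,"gripper":0.085}
    - {"tx":0,"ty":0,"tz":0,"ax":0,"ay":0,"az":0,"gripper":0.085}
    - {"tx":0,"ty":0,"tz":0,"ax":0,"ay":0,"az":0,"gripper":0.085}

```text
t: 3.77
tool_pos: [0.4648, 0.3287, 0.076]
tool_rot: [0.47, -0.473, 0.527, -0.527]
contact_force: [-0.4, 0.1, -0.9]
width: 0.0842
```

```bash
python3 look.py 0.4594 0.3242 0.022 -6.4 w5 blue red
python3 - <<'E'
from plant import optics
from h import *
p,d=optics.get_image('top'); c=optics.calibration('top'); cv2.imwrite('pics/t5.png',cv2.resize(p[140:290,80:360,::-1],(800,428),interpolation=cv2.INTER_CUBIC))
b=blobs(p,'blue',(95,195,155,280)); print([(int(t[0]),t[1]) for t in b],pair(c,b,0.046))
E
```

```text
t 3.77 pos [0.4648 0.3287 0.076 ] w 0.0842 F [-0.4  0.1 -0.9] q6 0.56
turn(ax,ay,az) [ 0.16 -0.04  0.16] | shift after turn [ 0.0051  0.054  -0.0049] | now [ 0.0049  0.054  -0.0047]
blue [(2374, [257.0, 152.0]), (1621, [259.0, 300.0])] (array([0.4598, 0.3286]), np.float64(-5.8), np.float64(0.0937))
red [(3529, [265.0, 72.0])] 
[(85, array([122.51764706, 222.38823529])), (58, array([117.13793103, 253.87931034]))] (array([0.4583, 0.3261]), np.float64(-8.0), np.float64(0.0956))
```

View pics/w5.png

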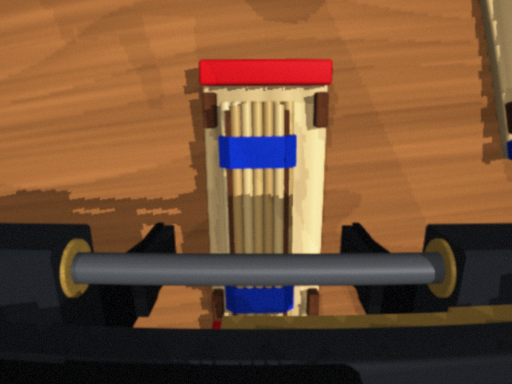

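View pics/t5.png

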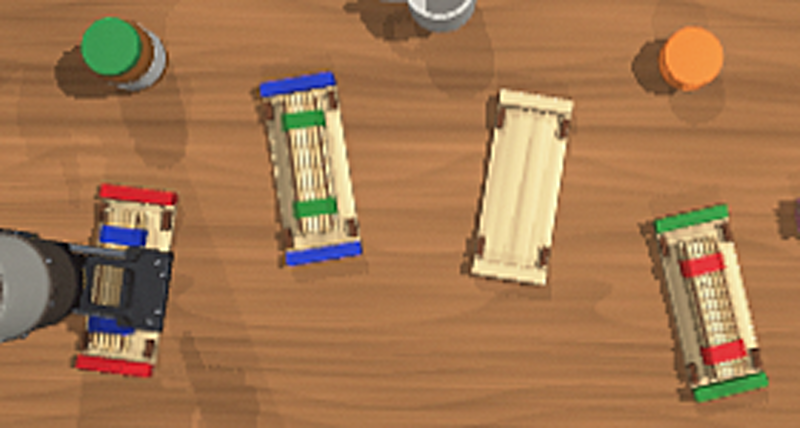

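The bundle was nudged about 12 mm sideways inside its tray. It's still flat, centre (0.460,0.329), and lies right under the gripper. Next is a slow descent, this time narrower at 62 mm so the fingers stay over the tray floor.

move_arm:
  increments:
    - {"tx":0,"ty":0,"tz":-0.005,"ax":0,"ay":0,"az":0,"gripper":0.066}
    - {"tx":0,"ty":0,"tz":0,"ax":0,"ay":0,"az":0,"gripper":0.066}
    - {"tx":0,"ty":0.012,"tz":0,"ax":0,"ay":0,"az":0,"gripper":0.066}
    - {"tx":0,"ty":0.012,"tz":0,"ax":0,"ay":0,"az":0,"gripper":0.066}
    - {"tx":0,"ty":0.01,"tz":0,"ax":0,"ay":0,"az":0,"gripper":0.066}
    - {"tx":0,"ty":0.008,"tz":0,"ax":0,"ay":0,"az":0,"gripper":0.066}
    - {"tx":0,"ty":0.005,"tz":0,"ax":0,"ay":0,"az":0,"gripper":0.066}
    - {"tx":0,"ty":0,"tz":0,"ax":0,"ay":0,"az":0,"gripper":0.066}
    - {"tx":0,"ty":0,"tz":0,"ax":0,"ay":0,"az":0,"gripper":0.066}

```text
t: 4.62
tool_pos: [0.4568, 0.3272, 0.0227]
tool_rot: [-0.467, 0.475, -0.527, 0.527]
contact_force: [-0.9, 0.6, 0.0]
width: 0.0663
```

```bash
python3 st.py 0.4598 0.3286 0.02 -6.1
```

```text
t 4.62 pos [0.4568 0.3272 0.0227] w 0.0663 F [-0.9  0.6  0. ] q6 0.55
turn(ax,ay,az) [ 0.38 -0.3   0.5 ] | shift after turn [-0.0018  0.0027  0.0029] | now [-0.0018  0.0027  0.0029]
```

Good. Closing.

move_arm:
  increments:
    - {"tx":0,"ty":0.002,"tz":0,"ax":0,"ay":0,"az":0,"gripper":0.03}
    - {"tx":0,"ty":0,"tz":0,"ax":0,"ay":0,"az":0,"gripper":0.03}
    - {"tx":0,"ty":0,"tz":0,"ax":0,"ay":0,"az":0,"gripper":0.03}
    - {"tx":0,"ty":0,"tz":0,"ax":0,"ay":0,"az":0,"gripper":0.03}
    - {"tx":0,"ty":0,"tz":0,"ax":0,"ay":0,"az":0,"gripper":0.03}
    - {"tx":0,"ty":0,"tz":0,"ax":0,"ay":0,"az":0,"gripper":0.03}
    - {"tx":0,"ty":0,"tz":0,"ax":0,"ay":0,"az":0,"gripper":0.03}
  squeeze: 30

```text
t: 5.2
tool_pos: [0.4575, 0.328, 0.022]
tool_rot: [-0.469, 0.474, -0.527, 0.527]
contact_force: [-0.1, -1.0, -1.6]
width: 0.0417
```

```bash
python3 st.py 0.4598 0.3286 0.02 -6.1
```

```text
t 5.2 pos [0.4575 0.328  0.022 ] w 0.0417 F [-0.1 -1.  -1.6] q6 0.55
turn(ax,ay,az) [ 0.28 -0.3   0.35] | shift after turn [-0.0009  0.002   0.0022] | now [-0.0009  0.002   0.0022]
```

move_arm:
  increments:
    - {"tx":0,"ty":-0.015,"tz":0,"ax":0,"ay":0,"az":0,"gripper":0.03}
    - {"tx":0,"ty":-0.03,"tz":0,"ax":0,"ay":0,"az":0,"gripper":0.03}
    - {"tx":0,"ty":-0.03,"tz":0,"ax":0,"ay":0,"az":0,"gripper":0.03}
    - {"tx":0,"ty":-0.03,"tz":0,"ax":0,"ay":1.5,"az":0,"gripper":0.03}
    - {"tx":0,"ty":-0.02,"tz":0,"ax":0,"ay":0,"az":0,"gripper":0.03}
    - {"tx":0,"ty":0,"tz":0,"ax":0,"ay":0,"az":0,"gripper":0.03}
    - {"tx":0,"ty":0,"tz":0,"ax":0,"ay":0,"az":0,"gripper":0.03}

```text
t: 5.78
tool_pos: [0.4561, 0.3264, 0.1491]
tool_rot: [-0.457, 0.47, -0.534, 0.534]
contact_force: [-0.2, 0.3, -1.8]
width: 0.0417
```

```bash
python3 st.py 0.565 -0.103 0.14 -8
```

```text
t 5.78 pos [0.4561 0.3264 0.1491] w 0.0417 F [-0.2  0.3 -1.8] q6 0.52
turn(ax,ay,az) [ 0.61 -0.08  0.77] | shift after turn [0.41   0.0091 0.1676] | now [0.4097 0.0129 0.1683]
```

move_arm:
  increments:
    - {"tx":0.01,"ty":0,"tz":0.004,"ax":0.6,"ay":0,"az":0.8,"gripper":0.03}
    - {"tx":0.025,"ty":0,"tz":0.01,"ax":0,"ay":0,"az":0,"gripper":0.03}
    - {"tx":0.035,"ty":0,"tz":0.0143,"ax":0,"ay":0,"az":0,"gripper":0.03}
    - {"tx":0.035,"ty":0,"tz":0.0143,"ax":0,"ay":0,"az":0,"gripper":0.03}
    - {"tx":0.035,"ty":0,"tz":0.0143,"ax":0,"ay":0,"az":0,"gripper":0.03}
    - {"tx":0.035,"ty":0,"tz":0.0143,"ax":0,"ay":0,"az":0,"gripper":0.03}
    - {"tx":0.035,"ty":0,"tz":0.0143,"ax":0,"ay":0,"az":0,"gripper":0.03}
    - {"tx":0.035,"ty":0,"tz":0.0143,"ax":0,"ay":0,"az":0,"gripper":0.03}
    - {"tx":0.035,"ty":0,"tz":0.0143,"ax":0,"ay":0,"az":0,"gripper":0.03}
    - {"tx":0.035,"ty":0,"tz":0.0143,"ax":0,"ay":0,"az":0,"gripper":0.03}
    - {"tx":0.035,"ty":0,"tz":0.0143,"ax":0,"ay":0,"az":0,"gripper":0.03}
    - {"tx":0.025,"ty":0,"tz":0.01,"ax":0,"ay":0,"az":0,"gripper":0.03}
    - {"tx":0.015,"ty":0,"tz":0.006,"ax":0,"ay":0,"az":0,"gripper":0.03}
    - {"tx":0,"ty":0,"tz":0,"ax":0,"ay":0,"az":0,"gripper":0.03}
    - {"tx":0,"ty":0,"tz":0,"ax":0,"ay":0,"az":0,"gripper":0.03}

```text
t: 7.03
tool_pos: [0.5485, -0.103, 0.1222]
tool_rot: [0.451, -0.476, 0.541, -0.526]
contact_force: [-0.4, -0.5, -1.7]
width: 0.0422
```

```bash
python3 look.py 0.565 -0.103 0.024 -8 w6 blue
python3 - <<'E'
from plant import optics
from h import *
p,d=optics.get_image('wrist'); c=optics.calibration('wrist')
np.savez('pics/w6.npz',p=p,d=d)
E
```

```text
t 7.03 pos [ 0.5485 -0.103   0.1222] w 0.0422 F [-0.4 -0.5 -1.7] q6 1.32
turn(ax,ay,az) [ 2.28 -0.01  0.74] | shift after turn [-0.0023  0.0982  0.0163] | now [-0.0035  0.0975  0.0202]
blue [(4590, [257.0, 154.0]), (231, [17.0, 287.0])] (array([ 0.5394, -0.0031]), np.float64(-69.3), np.float64(0.2241))
```

View pics/w6.png

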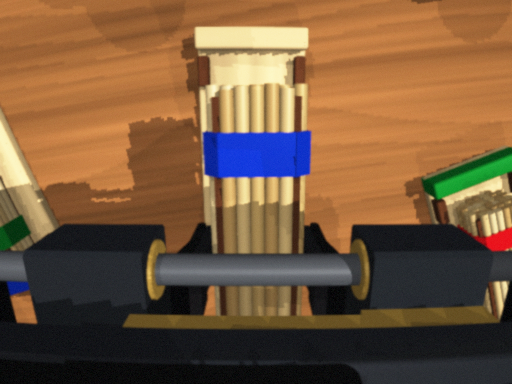

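The bundle is held over the plain tray. Its far stop shows with outer corners near (196,28) and (308,28), which I use to check the tray centre.

Run:
```python
from plant import optics
from h import *
c=optics.calibration('wrist')
q=cast(c,[(196,28),(308,28)],0.024); v=q[1]-q[0]; a=np.degrees(np.arctan2(v[0],-v[1])); print(q.round(4),np.linalg.norm(v))
# direction of tray x: perpendicular to v
u=np.array([-v[1],v[0]])/np.linalg.norm(v); u*=np.sign(u[0]); print('ang',np.degrees(np.arctan2(u[1],u[0])),'centre',q.mean(0)[:2]-0.1*u)
```

```text
[[ 0.6689 -0.077   0.024 ]
 [ 0.6582 -0.154   0.024 ]] 0.07775390048321133
ang -7.904580939402857 centre [ 0.56445877 -0.10174571]
```

move_arm:
  increments:
    - {"tx":0,"ty":0,"tz":0,"ax":2.3,"ay":0,"az":0.7,"gripper":0.03}
    - {"tx":-0.002,"ty":0,"tz":0.014,"ax":0,"ay":0,"az":0,"gripper":0.03}
    - {"tx":0,"ty":0.015,"tz":0,"ax":0,"ay":0,"az":0,"gripper":0.03}
    - {"tx":0,"ty":0.015,"tz":0,"ax":0,"ay":0,"az":0,"gripper":0.03}
    - {"tx":0,"ty":0,"tz":0,"ax":0,"ay":0,"az":0,"gripper":0.03}
    - {"tx":0,"ty":0,"tz":0,"ax":0,"ay":0,"az":0,"gripper":0.03}

```text
t: 7.63
tool_pos: [0.5617, -0.094, 0.0911]
tool_rot: [-0.468, 0.467, -0.53, 0.531]
contact_force: [-0.1, 0.1, -1.9]
width: 0.0416
```

```bash
python3 st.py 0.565 -0.103 0.024 -8
```

```text
t 7.63 pos [ 0.5617 -0.094   0.0911] w 0.0416 F [-0.1  0.1 -1.9] q6 1.33
turn(ax,ay,az) [-0.04  0.76 -0.02] | shift after turn [0.0085 0.0671 0.0046] | now [0.0086 0.0671 0.0044]
```

move_arm:
  increments:
    - {"tx":0.0075,"ty":0,"tz":0.002,"ax":0,"ay":0.8,"az":0,"gripper":0.03}
    - {"tx":0,"ty":0,"tz":0,"ax":0,"ay":0,"az":0,"gripper":0.03}
    - {"tx":0,"ty":0.012,"tz":0,"ax":0,"ay":0,"az":0,"gripper":0.03}
    - {"tx":0,"ty":0.012,"tz":0,"ax":0,"ay":0,"az":0,"gripper":0.03}
    - {"tx":0,"ty":0.01,"tz":0,"ax":0,"ay":0,"az":0,"gripper":0.03}
    - {"tx":0,"ty":0.008,"tz":0,"ax":0,"ay":0,"az":0,"gripper":0.03}
    - {"tx":0,"ty":0,"tz":0,"ax":0,"ay":0,"az":0,"gripper":0.03}
    - {"tx":0,"ty":0,"tz":0,"ax":0,"ay":0,"az":0,"gripper":0.03}

```text
t: 8.3
tool_pos: [0.5665, -0.1007, 0.0529]
tool_rot: [-0.467, 0.461, -0.531, 0.536]
contact_force: [0.2, -0.2, -1.5]
width: 0.0416
```

```bash
python3 st.py 0.5625 -0.102 0.0225 -8
```

```text
t 8.3 pos [ 0.5665 -0.1007  0.0529] w 0.0416 F [ 0.2 -0.2 -1.5] q6 1.33
turn(ax,ay,az) [-0.61  0.09 -0.1 ] | shift after turn [ 0.0018  0.0304 -0.0038] | now [ 0.0019  0.0303 -0.0041]
```

move_arm:
  increments:
    - {"tx":0.002,"ty":0.008,"tz":-0.004,"ax":-0.6,"ay":0,"az":0,"gripper":0.03}
    - {"tx":0,"ty":0.008,"tz":0,"ax":0,"ay":0,"az":0,"gripper":0.03}
    - {"tx":0,"ty":0.007,"tz":0,"ax":0,"ay":0,"az":0,"gripper":0.03}
    - {"tx":0,"ty":0.004,"tz":0,"ax":0,"ay":0,"az":0,"gripper":0.03}
    - {"tx":0,"ty":0,"tz":0,"ax":0,"ay":0,"az":0,"gripper":0.03}
    - {"tx":0,"ty":0,"tz":0,"ax":0,"ay":0,"az":0,"gripper":0.03}

```text
t: 8.8
tool_pos: [0.5628, -0.1024, 0.0241]
tool_rot: [0.465, -0.464, 0.534, -0.533]
contact_force: [0.8, -0.3, -1.1]
width: 0.0419
```

```bash
python3 st.py 0.5625 -0.102 0.0225 -8
```

```text
t 8.8 pos [ 0.5628 -0.1024  0.0241] w 0.0419 F [ 0.8 -0.3 -1.1] q6 1.33
turn(ax,ay,az) [-0.05  0.09 -0.1 ] | shift after turn [-0.0004  0.0016 -0.0003] | now [-0.0004  0.0016 -0.0003]
```

Within 2 mm of the floor. Release to 66 mm, then up.

move_arm:
  increments:
    - {"tx":0,"ty":0.0015,"tz":0,"ax":0,"ay":0,"az":0,"gripper":0.042}
    - {"tx":0,"ty":0,"tz":0,"ax":0,"ay":0,"az":0,"gripper":0.066}
    - {"tx":0,"ty":0,"tz":0,"ax":0,"ay":0,"az":0,"gripper":0.066}
    - {"tx":0,"ty":0,"tz":0,"ax":0,"ay":0,"az":0,"gripper":0.066}
    - {"tx":0,"ty":0,"tz":0,"ax":0,"ay":0,"az":0,"gripper":0.066}
    - {"tx":0,"ty":0,"tz":0,"ax":0,"ay":0,"az":0,"gripper":0.066}
    - {"tx":0,"ty":0,"tz":0,"ax":0,"ay":0,"az":0,"gripper":0.066}
    - {"tx":0,"ty":-0.015,"tz":0,"ax":0,"ay":0,"az":0,"gripper":0.066}
    - {"tx":0,"ty":-0.03,"tz":0,"ax":0,"ay":0,"az":0,"gripper":0.066}
    - {"tx":0,"ty":-0.03,"tz":0,"ax":0,"ay":0,"az":0,"gripper":0.066}
    - {"tx":0,"ty":-0.03,"tz":0,"ax":0,"ay":0,"az":0,"gripper":0.066}
    - {"tx":0,"ty":-0.025,"tz":0,"ax":0,"ay":0,"az":0,"gripper":0.066}
    - {"tx":0,"ty":0,"tz":0,"ax":0,"ay":0,"az":0,"gripper":0.066}

```text
t: 9.88
tool_pos: [0.563, -0.103, 0.1588]
tool_rot: [-0.465, 0.464, -0.533, 0.533]
contact_force: [0.7, 0.2, 0.2]
width: 0.0658
```

```bash
python3 look.py 0.4394 -0.3029 0.15 14 w7 blue
python3 - <<'E'
from plant import optics
from h import *
p,d=optics.get_image('wrist'); c=optics.calibration('wrist')
b=blobs(p,'blue',(180,60,340,330),amin=100); print(pair(c,b,0.046))
E
```

```text
t 9.88 pos [ 0.563  -0.103   0.1588] w 0.0658 F [0.7 0.2 0.2] q6 1.33
turn(ax,ay,az) [-4.000e-02 -2.185e+01 -1.000e-02] | shift after turn [ 0.1641  0.0088 -0.1683] | now [ 0.2149  0.0087 -0.0951]
blue [(322, [8.0, 87.0]), (1179, [256.0, 128.0]), (930, [257.0, 239.0])] (array([ 0.5649, -0.1028]), np.float64(-7.5), np.float64(0.0936))
(array([ 0.5634, -0.1026]), np.float64(-7.4), np.float64(0.093))
```

View pics/w7.png

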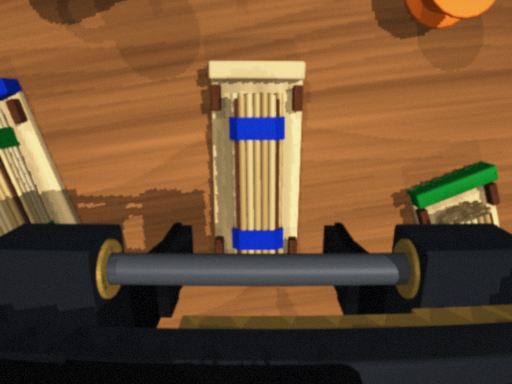

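The blue bundle lies flat in the plain tray, ties at (256,128) and (257,239), centre about (0.564,-0.103). Next is the red bundle in the green tray.

move_arm:
  increments:
    - {"tx":0,"ty":0,"tz":0,"ax":0,"ay":-5.4,"az":0,"gripper":0.066}
    - {"tx":0,"ty":0,"tz":0,"ax":0,"ay":-5.4,"az":0,"gripper":0.066}
    - {"tx":0,"ty":0,"tz":0,"ax":0,"ay":-5.4,"az":0,"gripper":0.066}
    - {"tx":0,"ty":0,"tz":0,"ax":0,"ay":-5.4,"az":0,"gripper":0.066}
    - {"tx":0.01,"ty":0,"tz":-0.01,"ax":0,"ay":0,"az":0,"gripper":0.066}
    - {"tx":0.02,"ty":0,"tz":-0.02,"ax":0,"ay":0,"az":0,"gripper":0.066}
    - {"tx":0.025,"ty":0,"tz":-0.025,"ax":0,"ay":0,"az":0,"gripper":0.066}
    - {"tx":0.025,"ty":0,"tz":-0.025,"ax":0,"ay":0,"az":0,"gripper":0.066}
    - {"tx":0.025,"ty":0,"tz":-0.025,"ax":0,"ay":0,"az":0,"gripper":0.066}
    - {"tx":0.025,"ty":0,"tz":-0.025,"ax":0,"ay":0,"az":0,"gripper":0.066}
    - {"tx":0.02,"ty":0,"tz":-0.02,"ax":0,"ay":0,"az":0,"gripper":0.066}
    - {"tx":0.01,"ty":0,"tz":-0.013,"ax":0,"ay":0,"az":0,"gripper":0.066}
    - {"tx":0,"ty":0,"tz":0,"ax":0,"ay":0,"az":0,"gripper":0.066}
    - {"tx":0,"ty":0,"tz":0,"ax":0,"ay":0,"az":0,"gripper":0.066}

```text
t: 11.15
tool_pos: [0.4251, -0.3026, 0.1338]
tool_rot: [-0.553, 0.567, -0.447, 0.415]
contact_force: [0.5, -0.8, -0.0]
width: 0.066
```

```bash
python3 look.py 0.4394 -0.3029 0.022 14.3 w8 red green
```

```text
t 11.15 pos [ 0.4251 -0.3026  0.1338] w 0.066 F [ 0.5 -0.8 -0. ] q6 2.13
turn(ax,ay,az) [ 2.51  0.5  -1.35] | shift after turn [0.0038 0.1118 0.0138] | now [0.0065 0.1109 0.0186]
red [(1538, [468.0, 89.0]), (1616, [269.0, 109.0]), (1213, [267.0, 233.0])] (array([ 0.5105, -0.3586]), np.float64(-68.5), np.float64(0.1409))
green [(2301, [274.0, 39.0])]
```

View pics/w8.png

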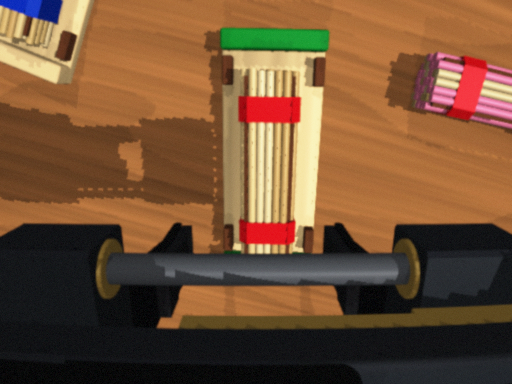

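```bash
cat > pr.py <<'E'
import sys
from plant import optics
from h import *
col=sys.argv[1]; roi=tuple(map(int,sys.argv[2:6])); z=float(sys.argv[6])
c=optics.calibration('wrist'); p,d=optics.get_image('wrist'); print(col,pair(c,blobs(p,col,roi,amin=80),z))
E
python3 pr.py red 200 60 340 330 0.046; python3 st.py 0.4394 -0.3029 0.022 14.3
```

```text
red (array([ 0.4394, -0.3046]), np.float64(14.2), np.float64(0.0936))
t 11.25 pos [ 0.4259 -0.3019  0.134 ] w 0.066 F [-0.2  0.3  0.8] q6 2.13
turn(ax,ay,az) [ 2.49  0.61 -1.33] | shift after turn [0.0043 0.112  0.0128] | now [0.0071 0.1113 0.0176]
```

move_arm:
  increments:
    - {"tx":0,"ty":0,"tz":0,"ax":2.5,"ay":0.5,"az":-1.35,"gripper":0.066}
    - {"tx":0.004,"ty":0.01,"tz":0.013,"ax":0,"ay":0,"az":0,"gripper":0.066}
    - {"tx":0,"ty":0.015,"tz":0,"ax":0,"ay":0,"az":0,"gripper":0.066}
    - {"tx":0,"ty":0.012,"tz":0,"ax":0,"ay":0,"az":0,"gripper":0.066}
    - {"tx":0,"ty":0,"tz":0,"ax":0,"ay":0,"az":0,"gripper":0.066}
    - {"tx":0,"ty":0,"tz":0,"ax":0,"ay":0,"az":0,"gripper":0.066}

```text
t: 11.75
tool_pos: [0.4449, -0.2972, 0.0951]
tool_rot: [0.561, -0.56, 0.429, -0.432]
contact_force: [-0.2, -0.5, 0.2]
width: 0.0659
```

```bash
python3 pr.py red 180 40 360 360 0.046; python3 look.py 0.4394 -0.3029 0.022 14.3 w9
```

```text
red (array([ 0.4377, -0.305 ]), np.float64(14.3), np.float64(0.0973))
t 11.8 pos [ 0.4448 -0.2972  0.0951] w 0.0663 F [ 0.4 -0.5  0. ] q6 2.12
turn(ax,ay,az) [-0.18  0.67  0.08] | shift after turn [ 0.0042  0.0731 -0.0066] | now [ 0.0041  0.0731 -0.0069]
```

View pics/w9.png

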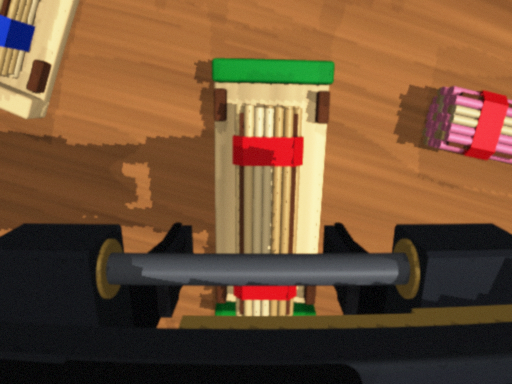

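move_arm:
  increments:
    - {"tx":0.0052,"ty":0,"tz":-0.007,"ax":0,"ay":0.7,"az":0,"gripper":0.066}
    - {"tx":0,"ty":0,"tz":0,"ax":0,"ay":0,"az":0,"gripper":0.066}
    - {"tx":0,"ty":0.012,"tz":0,"ax":0,"ay":0,"az":0,"gripper":0.066}
    - {"tx":0,"ty":0.012,"tz":0,"ax":0,"ay":0,"az":0,"gripper":0.066}
    - {"tx":0,"ty":0.008,"tz":0,"ax":0,"ay":0,"az":0,"gripper":0.066}
    - {"tx":0,"ty":0,"tz":0,"ax":0,"ay":0,"az":0,"gripper":0.066}
    - {"tx":0,"ty":0,"tz":0,"ax":0,"ay":0,"az":0,"gripper":0.066}

```text
t: 12.43
tool_pos: [0.4418, -0.3067, 0.0674]
tool_rot: [0.559, -0.556, 0.43, -0.439]
contact_force: [-0.6, 0.3, 0.5]
width: 0.0656
```

```bash
python3 st.py 0.439 -0.304 0.022 14.3
```

```text
t 12.43 pos [ 0.4418 -0.3067  0.0674] w 0.0656 F [-0.6  0.3  0.5] q6 2.12
turn(ax,ay,az) [-0.68 -0.14  0.46] | shift after turn [-0.0033  0.0454 -0.002 ] | now [-0.0037  0.0453 -0.0026]
```

move_arm:
  increments:
    - {"tx":-0.0035,"ty":0,"tz":-0.0023,"ax":-0.7,"ay":0,"az":0.5,"gripper":0.066}
    - {"tx":0,"ty":0.01,"tz":0,"ax":0,"ay":0,"az":0,"gripper":0.066}
    - {"tx":0,"ty":0.01,"tz":0,"ax":0,"ay":0,"az":0,"gripper":0.066}
    - {"tx":0,"ty":0.01,"tz":0,"ax":0,"ay":0,"az":0,"gripper":0.066}
    - {"tx":0,"ty":0.008,"tz":0,"ax":0,"ay":0,"az":0,"gripper":0.066}
    - {"tx":0,"ty":0.005,"tz":0,"ax":0,"ay":0,"az":0,"gripper":0.066}
    - {"tx":0,"ty":0,"tz":0,"ax":0,"ay":0,"az":0,"gripper":0.066}
    - {"tx":0,"ty":0,"tz":0,"ax":0,"ay":0,"az":0,"gripper":0.066}

```text
t: 13.1
tool_pos: [0.4393, -0.3041, 0.0215]
tool_rot: [0.558, -0.558, 0.434, -0.435]
contact_force: [0.2, -0.3, 0.2]
width: 0.0662
```

```bash
python3 st.py 0.439 -0.304 0.022 14.3
```

```text
t 13.1 pos [ 0.4393 -0.3041  0.0215] w 0.0662 F [ 0.2 -0.3  0.2] q6 2.12
turn(ax,ay,az) [-0.03 -0.14  0.  ] | shift after turn [-0.0001 -0.0005 -0.0003] | now [-0.0001 -0.0005 -0.0003]
```

Spot on. Close and lift, turning toward the red tray's heading on the way up.

move_arm:
  increments:
    - {"tx":0,"ty":0,"tz":0,"ax":0,"ay":0,"az":0,"gripper":0.03}
    - {"tx":0,"ty":0,"tz":0,"ax":0,"ay":0,"az":0,"gripper":0.03}
    - {"tx":0,"ty":0,"tz":0,"ax":0,"ay":0,"az":0,"gripper":0.03}
    - {"tx":0,"ty":0,"tz":0,"ax":0,"ay":0,"az":0,"gripper":0.03}
    - {"tx":0,"ty":0,"tz":0,"ax":0,"ay":0,"az":0,"gripper":0.03}
    - {"tx":0,"ty":0,"tz":0,"ax":0,"ay":0,"az":0,"gripper":0.03}
    - {"tx":0,"ty":0,"tz":0,"ax":0,"ay":0,"az":0,"gripper":0.03}
    - {"tx":0,"ty":-0.015,"tz":0,"ax":0,"ay":0,"az":0,"gripper":0.03}
    - {"tx":0,"ty":-0.03,"tz":0,"ax":0,"ay":0,"az":0,"gripper":0.03}
    - {"tx":0,"ty":-0.03,"tz":0,"ax":0,"ay":0,"az":0,"gripper":0.03}
    - {"tx":0,"ty":-0.03,"tz":0,"ax":0,"ay":0,"az":0,"gripper":0.03}
    - {"tx":0,"ty":-0.03,"tz":0,"ax":0,"ay":5,"az":0,"gripper":0.03}
    - {"tx":0,"ty":-0.01,"tz":0,"ax":0,"ay":5,"az":0,"gripper":0.03}
    - {"tx":0,"ty":0,"tz":0,"ax":0,"ay":5,"az":0,"gripper":0.03}
    - {"tx":0,"ty":0,"tz":0,"ax":0,"ay":5,"az":0,"gripper":0.03}
    - {"tx":0,"ty":0,"tz":0,"ax":0,"ay":0,"az":0,"gripper":0.03}
    - {"tx":0,"ty":0,"tz":0,"ax":0,"ay":0,"az":0,"gripper":0.03}

```text
t: 14.52
tool_pos: [0.4364, -0.3028, 0.1726]
tool_rot: [0.469, -0.47, 0.53, -0.527]
contact_force: [0.2, -0.6, -1.7]
width: 0.042
```

```bash
python3 st.py 0.459 0.324 0.16 -6.5
```

```text
t 14.52 pos [ 0.4364 -0.3028  0.1726] w 0.042 F [ 0.2 -0.6 -1.7] q6 1.76
turn(ax,ay,az) [ 0.23 -0.28 -0.18] | shift after turn [-0.6253  0.0126 -0.0485] | now [-0.625   0.0147 -0.0515]
```

move_arm:
  increments:
    - {"tx":-0.015,"ty":0,"tz":-0.001,"ax":0,"ay":0,"az":0,"gripper":0.03}
    - {"tx":-0.03,"ty":0,"tz":-0.0023,"ax":0,"ay":0,"az":0,"gripper":0.03}
    - {"tx":-0.036,"ty":0,"tz":-0.0028,"ax":0,"ay":0,"az":0,"gripper":0.03}
    - {"tx":-0.036,"ty":0,"tz":-0.0028,"ax":0,"ay":0,"az":0,"gripper":0.03}
    - {"tx":-0.036,"ty":0,"tz":-0.0028,"ax":0,"ay":0,"az":0,"gripper":0.03}
    - {"tx":-0.036,"ty":0,"tz":-0.0028,"ax":0,"ay":0,"az":0,"gripper":0.03}
    - {"tx":-0.036,"ty":0,"tz":-0.0028,"ax":0,"ay":0,"az":0,"gripper":0.03}
    - {"tx":-0.036,"ty":0,"tz":-0.0028,"ax":0,"ay":0,"az":0,"gripper":0.03}
    - {"tx":-0.03,"ty":0,"tz":-0.0023,"ax":0,"ay":0,"az":0,"gripper":0.03}
    - {"tx":-0.015,"ty":0,"tz":-0.001,"ax":0,"ay":0,"az":0,"gripper":0.03}
    - {"tx":0,"ty":0,"tz":0,"ax":0,"ay":0,"az":0,"gripper":0.03}
    - {"tx":0,"ty":0,"tz":0,"ax":0,"ay":0,"az":0,"gripper":0.03}

```text
t: 15.52
tool_pos: [0.4432, 0.0163, 0.1672]
tool_rot: [0.472, -0.479, 0.528, -0.519]
contact_force: [0.3, -0.6, -3.0]
width: 0.0422
```

```bash
python3 st.py 0.459 0.324 0.16 -6.5
```

```text
t 15.52 pos [0.4432 0.0163 0.1672] w 0.0422 F [ 0.3 -0.6 -3. ] q6 1.08
turn(ax,ay,az) [ 0.89  1.   -0.1 ] | shift after turn [-0.3075  0.0072 -0.0191] | now [-0.3078  0.008  -0.0136]
```

move_arm:
  increments:
    - {"tx":0,"ty":0,"tz":0,"ax":0.9,"ay":1,"az":0,"gripper":0.03}
    - {"tx":-0.015,"ty":0,"tz":-0.001,"ax":0,"ay":0,"az":0,"gripper":0.03}
    - {"tx":-0.03,"ty":0,"tz":-0.002,"ax":0,"ay":0,"az":0,"gripper":0.03}
    - {"tx":-0.036,"ty":0,"tz":-0.0023,"ax":0,"ay":0,"az":0,"gripper":0.03}
    - {"tx":-0.036,"ty":0,"tz":-0.0023,"ax":0,"ay":0,"az":0,"gripper":0.03}
    - {"tx":-0.036,"ty":0,"tz":-0.0023,"ax":0,"ay":0,"az":0,"gripper":0.03}
    - {"tx":-0.036,"ty":0,"tz":-0.0023,"ax":0,"ay":0,"az":0,"gripper":0.03}
    - {"tx":-0.036,"ty":0,"tz":-0.0023,"ax":0,"ay":0,"az":0,"gripper":0.03}
    - {"tx":-0.036,"ty":0,"tz":-0.0023,"ax":0,"ay":0,"az":0,"gripper":0.03}
    - {"tx":-0.025,"ty":0,"tz":-0.002,"ax":0,"ay":0,"az":0,"gripper":0.03}
    - {"tx":-0.012,"ty":0,"tz":-0.001,"ax":0,"ay":0,"az":0,"gripper":0.03}
    - {"tx":0,"ty":0,"tz":0,"ax":0,"ay":0,"az":0,"gripper":0.03}
    - {"tx":0,"ty":0,"tz":0,"ax":0,"ay":0,"az":0,"gripper":0.03}

```text
t: 16.6
tool_pos: [0.4587, 0.3129, 0.1602]
tool_rot: [0.464, -0.473, 0.53, -0.529]
contact_force: [-0.1, 0.0, -2.0]
width: 0.0418
```

```bash
python3 look.py 0.459 0.324 0.022 -6.5 w10 red
```

```text
t 16.6 pos [0.4587 0.3129 0.1602] w 0.0418 F [-0.1  0.  -2. ] q6 0.56
turn(ax,ay,az) [ 0.57 -0.46  0.53] | shift after turn [-0.0111  0.1382 -0.001 ] | now [-0.0123  0.138   0.0003]
red [(1835, [241.0, 73.0]), (4637, [258.0, 160.0])] (array([0.5142, 0.3111]), np.float64(4.0), np.float64(0.0688))
```

View pics/w10.png

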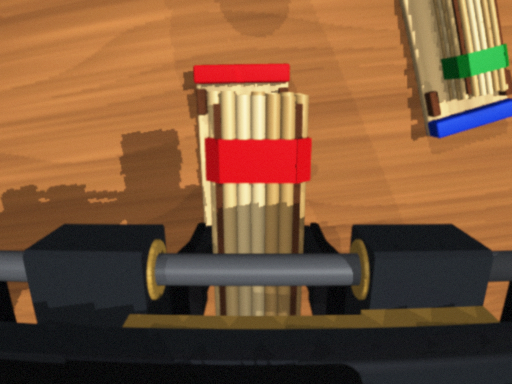

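The red bundle hangs over the empty red tray, stop centre at (241,73). It needs about 11 mm sideways, then down.

move_arm:
  increments:
    - {"tx":0,"ty":0,"tz":0,"ax":0.6,"ay":-0.4,"az":0.5,"gripper":0.03}
    - {"tx":-0.0105,"ty":0,"tz":-0.001,"ax":0,"ay":0,"az":0,"gripper":0.03}
    - {"tx":0,"ty":0.02,"tz":0,"ax":0,"ay":0,"az":0,"gripper":0.03}
    - {"tx":0,"ty":0.02,"tz":0,"ax":0,"ay":0,"az":0,"gripper":0.03}
    - {"tx":0,"ty":0.02,"tz":0,"ax":0,"ay":0,"az":0,"gripper":0.03}
    - {"tx":0,"ty":0.015,"tz":0,"ax":0,"ay":0,"az":0,"gripper":0.03}
    - {"tx":0,"ty":0.01,"tz":0,"ax":0,"ay":0,"az":0,"gripper":0.03}
    - {"tx":0,"ty":0,"tz":0,"ax":0,"ay":0,"az":0,"gripper":0.03}
    - {"tx":0,"ty":0,"tz":0,"ax":0,"ay":0,"az":0,"gripper":0.03}

```text
t: 17.4
tool_pos: [0.4616, 0.3167, 0.0758]
tool_rot: [-0.471, 0.466, -0.529, 0.53]
contact_force: [-0.6, 0.3, -0.6]
width: 0.0419
```

```bash
python3 st.py 0.459 0.323 0.022 -6.5
```

```text
t 17.4 pos [0.4616 0.3167 0.0758] w 0.0419 F [-0.6  0.3 -0.6] q6 0.55
turn(ax,ay,az) [-0.33 -0.57 -0.28] | shift after turn [-0.006   0.0538 -0.0033] | now [-0.0057  0.0538 -0.0037]
```

move_arm:
  increments:
    - {"tx":-0.006,"ty":0,"tz":-0.0035,"ax":-0.3,"ay":-0.6,"az":-0.3,"gripper":0.03}
    - {"tx":0,"ty":0.01,"tz":0,"ax":0,"ay":0,"az":0,"gripper":0.03}
    - {"tx":0,"ty":0.01,"tz":0,"ax":0,"ay":0,"az":0,"gripper":0.03}
    - {"tx":0,"ty":0.008,"tz":0,"ax":0,"ay":0,"az":0,"gripper":0.03}
    - {"tx":0,"ty":0,"tz":0,"ax":0,"ay":0,"az":0,"gripper":0.03}
    - {"tx":0,"ty":0,"tz":0,"ax":0,"ay":0,"az":0,"gripper":0.03}

```text
t: 17.9
tool_pos: [0.4603, 0.3251, 0.0485]
tool_rot: [-0.473, 0.469, -0.527, 0.527]
contact_force: [0.5, 0.4, -1.2]
width: 0.0418
```

```bash
python3 st.py 0.459 0.323 0.022 -6.5
```

```text
t 17.9 pos [0.4603 0.3251 0.0485] w 0.0418 F [ 0.5  0.4 -1.2] q6 0.55
turn(ax,ay,az) [-0.24  0.09 -0.26] | shift after turn [ 0.0022  0.0265 -0.0011] | now [ 0.0023  0.0265 -0.0012]
```

move_arm:
  increments:
    - {"tx":0.002,"ty":0.007,"tz":-0.001,"ax":-0.2,"ay":0,"az":-0.2,"gripper":0.03}
    - {"tx":0,"ty":0.007,"tz":0,"ax":0,"ay":0,"az":0,"gripper":0.03}
    - {"tx":0,"ty":0.006,"tz":0,"ax":0,"ay":0,"az":0,"gripper":0.03}
    - {"tx":0,"ty":0.004,"tz":0,"ax":0,"ay":0,"az":0,"gripper":0.03}
    - {"tx":0,"ty":0,"tz":0,"ax":0,"ay":0,"az":0,"gripper":0.03}
    - {"tx":0,"ty":0,"tz":0,"ax":0,"ay":0,"az":0,"gripper":0.03}

```text
t: 18.4
tool_pos: [0.4596, 0.3236, 0.0225]
tool_rot: [-0.472, 0.471, -0.527, 0.527]
contact_force: [-1.2, 0.0, 3.7]
width: 0.0418
```

```bash
python3 st.py 0.459 0.323 0.022 -6.5
```

```text
t 18.4 pos [0.4596 0.3236 0.0225] w 0.0418 F [-1.2  0.   3.7] q6 0.56
turn(ax,ay,az) [-0.08  0.13 -0.08] | shift after turn [ 0.0006  0.0005 -0.0005] | now [ 0.0006  0.0005 -0.0005]
```

On the floor (Fz went up). Release and rise.

move_arm:
  increments:
    - {"tx":0,"ty":0,"tz":0,"ax":0,"ay":0,"az":0,"gripper":0.066}
    - {"tx":0,"ty":0,"tz":0,"ax":0,"ay":0,"az":0,"gripper":0.066}
    - {"tx":0,"ty":0,"tz":0,"ax":0,"ay":0,"az":0,"gripper":0.066}
    - {"tx":0,"ty":0,"tz":0,"ax":0,"ay":0,"az":0,"gripper":0.066}
    - {"tx":0,"ty":0,"tz":0,"ax":0,"ay":0,"az":0,"gripper":0.066}
    - {"tx":0,"ty":0,"tz":0,"ax":0,"ay":0,"az":0,"gripper":0.066}
    - {"tx":0,"ty":-0.015,"tz":0,"ax":0,"ay":0,"az":0,"gripper":0.066}
    - {"tx":0,"ty":-0.03,"tz":0,"ax":0,"ay":0,"az":0,"gripper":0.066}
    - {"tx":0,"ty":-0.03,"tz":0,"ax":0,"ay":0,"az":0,"gripper":0.066}
    - {"tx":0,"ty":-0.03,"tz":0,"ax":0,"ay":0,"az":0,"gripper":0.066}
    - {"tx":0,"ty":-0.025,"tz":0,"ax":0,"ay":0,"az":0,"gripper":0.066}
    - {"tx":0,"ty":0,"tz":0,"ax":0,"ay":0,"az":0,"gripper":0.066}
    - {"tx":0,"ty":0,"tz":0,"ax":0,"ay":0,"az":0,"gripper":0.066}

```text
t: 19.48
tool_pos: [0.4596, 0.3229, 0.1589]
tool_rot: [-0.472, 0.471, -0.527, 0.527]
contact_force: [-0.8, -0.9, -1.5]
width: 0.0659
```

```bash
python3 look.py 0.5859 0.1231 0.15 9.1 w11; python3 pr.py red 180 90 340 255 0.046
```

```text
t 19.48 pos [0.4596 0.3229 0.1589] w 0.0659 F [-0.8 -0.9 -1.5] q6 0.56
turn(ax,ay,az) [ -0.11 -15.48  -0.04] | shift after turn [0.2173 0.0089 0.0931] | now [0.1846 0.009  0.1477]
red (array([0.4587, 0.3236]), np.float64(-6.3), np.float64(0.0936))
```

View pics/w11.png

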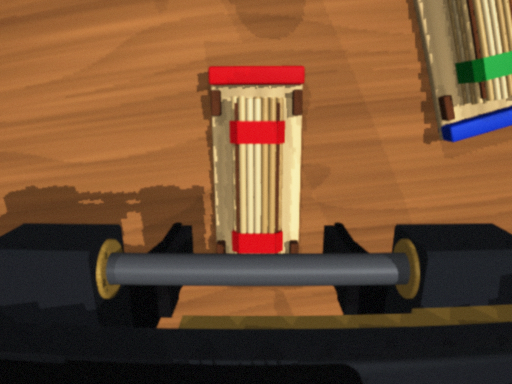

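The red bundle is home: ties at (257,132) and (257,242), centre (0.459,0.324) at -6.3°. Next is green, which lies in the blue tray.

move_arm:
  increments:
    - {"tx":0,"ty":0,"tz":0,"ax":0,"ay":-5.2,"az":0,"gripper":0.066}
    - {"tx":0,"ty":0,"tz":0,"ax":0,"ay":-5.2,"az":0,"gripper":0.066}
    - {"tx":0,"ty":0,"tz":0,"ax":0,"ay":-5.0,"az":0,"gripper":0.066}
    - {"tx":0.014,"ty":0,"tz":0.006,"ax":0,"ay":0,"az":0,"gripper":0.066}
    - {"tx":0.028,"ty":0,"tz":0.012,"ax":0,"ay":0,"az":0,"gripper":0.066}
    - {"tx":0.033,"ty":0,"tz":0.014,"ax":0,"ay":0,"az":0,"gripper":0.066}
    - {"tx":0.033,"ty":0,"tz":0.014,"ax":0,"ay":0,"az":0,"gripper":0.066}
    - {"tx":0.033,"ty":0,"tz":0.014,"ax":0,"ay":0,"az":0,"gripper":0.066}
    - {"tx":0.033,"ty":0,"tz":0.014,"ax":0,"ay":0,"az":0,"gripper":0.066}
    - {"tx":0.023,"ty":0,"tz":0.01,"ax":0,"ay":0,"az":0,"gripper":0.066}
    - {"tx":0.01,"ty":0,"tz":0.005,"ax":0,"ay":0,"az":0,"gripper":0.066}
    - {"tx":0,"ty":0,"tz":0,"ax":0,"ay":0,"az":0,"gripper":0.066}
    - {"tx":0,"ty":0,"tz":0,"ax":0,"ay":0,"az":0,"gripper":0.066}

```text
t: 20.67
tool_pos: [0.5791, 0.1217, 0.1377]
tool_rot: [-0.529, 0.554, -0.458, 0.451]
contact_force: [0.0, -0.9, 0.2]
width: 0.0661
```

```bash
python3 look.py 0.5859 0.1231 0.022 9.1 w12 green blue
```

```text
t 20.67 pos [0.5791 0.1217 0.1377] w 0.0661 F [ 0.  -0.9  0.2] q6 1.26
turn(ax,ay,az) [1.91 0.9  0.92] | shift after turn [-0.0003  0.1157  0.0069] | now [-0.002   0.1153  0.0108]
green [(1444, [252.0, 119.0]), (1103, [251.0, 239.0])] (array([0.5858, 0.1263]), np.float64(9.1), np.float64(0.0936))
blue [(2099, [248.0, 60.0]), (398, [502.0, 187.0])] (array([0.6426, 0.026 ]), np.float64(75.6), np.float64(0.2426))
```

View pics/w12.png

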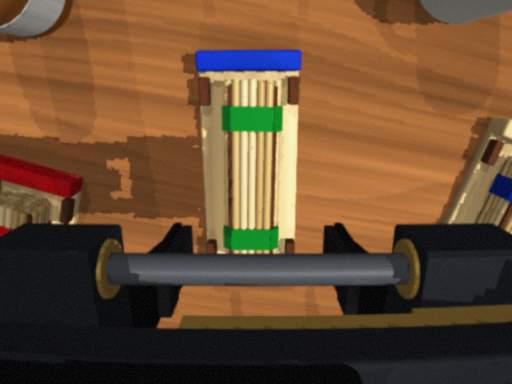

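The green ties are at (252,119) and (251,239), so the bundle centre is about (0.586,0.125). Straighten and go down partway.

move_arm:
  increments:
    - {"tx":0,"ty":0,"tz":0,"ax":1.9,"ay":0.9,"az":0.9,"gripper":0.066}
    - {"tx":-0.001,"ty":0,"tz":0.004,"ax":0,"ay":0,"az":0,"gripper":0.066}
    - {"tx":0,"ty":0.015,"tz":0,"ax":0,"ay":0,"az":0,"gripper":0.066}
    - {"tx":0,"ty":0.02,"tz":0,"ax":0,"ay":0,"az":0,"gripper":0.066}
    - {"tx":0,"ty":0.015,"tz":0,"ax":0,"ay":0,"az":0,"gripper":0.066}
    - {"tx":0,"ty":0.01,"tz":0,"ax":0,"ay":0,"az":0,"gripper":0.066}
    - {"tx":0,"ty":0,"tz":0,"ax":0,"ay":0,"az":0,"gripper":0.066}
    - {"tx":0,"ty":0,"tz":0,"ax":0,"ay":0,"az":0,"gripper":0.066}

```text
t: 21.38
tool_pos: [0.5813, 0.1338, 0.0761]
tool_rot: [-0.542, 0.542, -0.454, 0.455]
contact_force: [0.5, 0.1, 0.4]
width: 0.066
```

```bash
python3 st.py 0.5858 0.1245 0.022 9.1;python3 pr.py green 180 40 360 360 0.046
```

```text
t 21.38 pos [0.5813 0.1338 0.0761] w 0.066 F [0.5 0.1 0.4] q6 1.25
turn(ax,ay,az) [-0.01  0.94  0.05] | shift after turn [0.0099 0.0541 0.0029] | now [0.0099 0.0541 0.0028]
green (array([0.5841, 0.1261]), np.float64(9.3), np.float64(0.0971))
```

move_arm:
  increments:
    - {"tx":0.009,"ty":0,"tz":0.003,"ax":0,"ay":0.9,"az":0,"gripper":0.066}
    - {"tx":0,"ty":0,"tz":0,"ax":0,"ay":0,"az":0,"gripper":0.066}
    - {"tx":0,"ty":0.006,"tz":0,"ax":0,"ay":0,"az":0,"gripper":0.066}
    - {"tx":0,"ty":0,"tz":0,"ax":0,"ay":0,"az":0,"gripper":0.066}
    - {"tx":0,"ty":0,"tz":0,"ax":0,"ay":0,"az":0,"gripper":0.066}

```text
t: 21.85
tool_pos: [0.5885, 0.1256, 0.0731]
tool_rot: [0.54, -0.536, 0.458, -0.46]
contact_force: [0.6, -0.6, 0.3]
width: 0.0662
```

```bash
python3 st.py 0.5853 0.125 0.022 9.2
```

```text
t 21.85 pos [0.5885 0.1256 0.0731] w 0.0662 F [ 0.6 -0.6  0.3] q6 1.25
turn(ax,ay,az) [-0.37 -0.13 -0.04] | shift after turn [ 0.0001  0.0511 -0.0033] | now [ 0.0001  0.0511 -0.0036]
```

move_arm:
  increments:
    - {"tx":0,"ty":0,"tz":-0.003,"ax":-0.4,"ay":0,"az":0,"gripper":0.066}
    - {"tx":0,"ty":0.012,"tz":0,"ax":0,"ay":0,"az":0,"gripper":0.066}
    - {"tx":0,"ty":0.012,"tz":0,"ax":0,"ay":0,"az":0,"gripper":0.066}
    - {"tx":0,"ty":0.01,"tz":0,"ax":0,"ay":0,"az":0,"gripper":0.066}
    - {"tx":0,"ty":0.008,"tz":0,"ax":0,"ay":0,"az":0,"gripper":0.066}
    - {"tx":0,"ty":0.005,"tz":0,"ax":0,"ay":0,"az":0,"gripper":0.066}
    - {"tx":0,"ty":0,"tz":0,"ax":0,"ay":0,"az":0,"gripper":0.066}
    - {"tx":0,"ty":0,"tz":0,"ax":0,"ay":0,"az":0,"gripper":0.066}

```text
t: 22.52
tool_pos: [0.5858, 0.1251, 0.0253]
tool_rot: [0.538, -0.537, 0.459, -0.459]
contact_force: [0.3, 0.3, 0.2]
width: 0.0662
```

```bash
python3 st.py 0.5853 0.125 0.022 9.2
```

```text
t 22.52 pos [0.5858 0.1251 0.0253] w 0.0662 F [0.3 0.3 0.2] q6 1.25
turn(ax,ay,az) [-0.04 -0.14 -0.08] | shift after turn [-0.      0.0033 -0.0005] | now [-0.      0.0033 -0.0005]
```

move_arm:
  increments:
    - {"tx":0,"ty":0.003,"tz":0,"ax":0,"ay":0,"az":0,"gripper":0.03}
    - {"tx":0,"ty":0,"tz":0,"ax":0,"ay":0,"az":0,"gripper":0.03}
    - {"tx":0,"ty":0,"tz":0,"ax":0,"ay":0,"az":0,"gripper":0.03}
    - {"tx":0,"ty":0,"tz":0,"ax":0,"ay":0,"az":0,"gripper":0.03}
    - {"tx":0,"ty":0,"tz":0,"ax":0,"ay":0,"az":0,"gripper":0.03}
    - {"tx":0,"ty":0,"tz":0,"ax":0,"ay":0,"az":0,"gripper":0.03}
    - {"tx":0,"ty":0,"tz":0,"ax":0,"ay":0,"az":0,"gripper":0.03}
    - {"tx":0,"ty":-0.015,"tz":0,"ax":0,"ay":0,"az":0,"gripper":0.03}
    - {"tx":0,"ty":-0.03,"tz":0,"ax":0,"ay":0,"az":0,"gripper":0.03}
    - {"tx":0,"ty":-0.03,"tz":0,"ax":0,"ay":0,"az":0,"gripper":0.03}
    - {"tx":0,"ty":-0.03,"tz":0,"ax":0,"ay":0,"az":0,"gripper":0.03}
    - {"tx":0,"ty":-0.03,"tz":0,"ax":0,"ay":-4.3,"az":0,"gripper":0.03}
    - {"tx":0,"ty":-0.01,"tz":0,"ax":0,"ay":0,"az":0,"gripper":0.03}
    - {"tx":0,"ty":0,"tz":0,"ax":0,"ay":0,"az":0,"gripper":0.03}
    - {"tx":0,"ty":0,"tz":0,"ax":0,"ay":0,"az":0,"gripper":0.03}

```text
t: 23.77
tool_pos: [0.583, 0.1237, 0.1708]
tool_rot: [-0.553, 0.557, -0.44, 0.436]
contact_force: [-0.5, -0.8, -2.9]
width: 0.0416
```

```bash
python3 st.py 0.4448 -0.3046 0.16 13.7
```

```text
t 23.77 pos [0.583  0.1237 0.1708] w 0.0416 F [-0.5 -0.8 -2.9] q6 1.33
turn(ax,ay,az) [ 0.41 -0.25 -0.07] | shift after turn [ 0.3834  0.0108 -0.2357] | now [ 0.3845  0.0121 -0.2339]
```

move_arm:
  increments:
    - {"tx":0.012,"ty":0,"tz":-0.0074,"ax":0.4,"ay":0,"az":0,"gripper":0.03}
    - {"tx":0.024,"ty":0,"tz":-0.0147,"ax":0,"ay":0,"az":0,"gripper":0.03}
    - {"tx":0.03,"ty":0,"tz":-0.0184,"ax":0,"ay":0,"az":0,"gripper":0.03}
    - {"tx":0.03,"ty":0,"tz":-0.0184,"ax":0,"ay":0,"az":0,"gripper":0.03}
    - {"tx":0.03,"ty":0,"tz":-0.0184,"ax":0,"ay":0,"az":0,"gripper":0.03}
    - {"tx":0.03,"ty":0,"tz":-0.0184,"ax":0,"ay":0,"az":0,"gripper":0.03}
    - {"tx":0.03,"ty":0,"tz":-0.0184,"ax":0,"ay":0,"az":0,"gripper":0.03}
    - {"tx":0.03,"ty":0,"tz":-0.0184,"ax":0,"ay":0,"az":0,"gripper":0.03}
    - {"tx":0.03,"ty":0,"tz":-0.0184,"ax":0,"ay":0,"az":0,"gripper":0.03}
    - {"tx":0.03,"ty":0,"tz":-0.0184,"ax":0,"ay":0,"az":0,"gripper":0.03}
    - {"tx":0.03,"ty":0,"tz":-0.0184,"ax":0,"ay":0,"az":0,"gripper":0.03}
    - {"tx":0.03,"ty":0,"tz":-0.0184,"ax":0,"ay":0,"az":0,"gripper":0.03}
    - {"tx":0.02,"ty":0,"tz":-0.0122,"ax":0,"ay":0,"az":0,"gripper":0.03}
    - {"tx":0.008,"ty":0,"tz":-0.005,"ax":0,"ay":0,"az":0,"gripper":0.03}
    - {"tx":0,"ty":0,"tz":0,"ax":0,"ay":0,"az":0,"gripper":0.03}
    - {"tx":0,"ty":0,"tz":0,"ax":0,"ay":0,"az":0,"gripper":0.03}

```text
t: 25.1
tool_pos: [0.4199, -0.3018, 0.1456]
tool_rot: [-0.545, 0.562, -0.455, 0.424]
contact_force: [0.6, 0.2, -1.8]
width: 0.0417
```

```bash
python3 look.py 0.4448 -0.3046 0.022 13.7 w13 green
```

```text
t 25.1 pos [ 0.4199 -0.3018  0.1456] w 0.0417 F [ 0.6  0.2 -1.8] q6 2.1
turn(ax,ay,az) [ 2.67 -0.62 -1.07] | shift after turn [0.0086 0.1236 0.0236] | now [0.0106 0.1222 0.0294]
green [(2163, [271.0, 33.0]), (4436, [257.0, 160.0])] (array([ 0.485 , -0.2897]), np.float64(6.7), np.float64(0.0907))
```

View pics/w13.png

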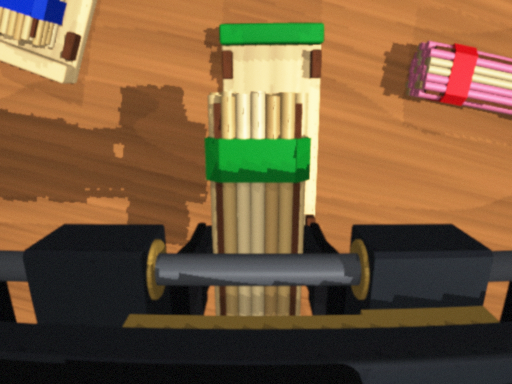

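The green bundle is over the empty green tray, far stop at (271,33). Straighten and shift, then recheck.

move_arm:
  increments:
    - {"tx":0,"ty":0,"tz":0,"ax":2.7,"ay":-0.6,"az":-1.1,"gripper":0.03}
    - {"tx":0.008,"ty":0,"tz":0.02,"ax":0,"ay":0,"az":0,"gripper":0.03}
    - {"tx":0,"ty":0.015,"tz":0,"ax":0,"ay":0,"az":0,"gripper":0.03}
    - {"tx":0,"ty":0.02,"tz":0,"ax":0,"ay":0,"az":0,"gripper":0.03}
    - {"tx":0,"ty":0.012,"tz":0,"ax":0,"ay":0,"az":0,"gripper":0.03}
    - {"tx":0,"ty":0,"tz":0,"ax":0,"ay":0,"az":0,"gripper":0.03}
    - {"tx":0,"ty":0,"tz":0,"ax":0,"ay":0,"az":0,"gripper":0.03}

```text
t: 25.73
tool_pos: [0.4434, -0.296, 0.0953]
tool_rot: [0.559, -0.559, 0.434, -0.433]
contact_force: [1.1, 0.4, -1.8]
width: 0.0418
```

```bash
python3 st.py 0.4448 -0.3048 0.022 13.7
```

```text
t 25.73 pos [ 0.4434 -0.296   0.0953] w 0.0418 F [ 1.1  0.4 -1.8] q6 2.11
turn(ax,ay,az) [-0.    0.75 -0.09] | shift after turn [ 0.0089  0.0733 -0.0007] | now [ 0.009   0.0732 -0.0008]
```

move_arm:
  increments:
    - {"tx":0.008,"ty":0,"tz":0,"ax":0,"ay":0.7,"az":0,"gripper":0.03}
    - {"tx":0,"ty":0,"tz":0,"ax":0,"ay":0,"az":0,"gripper":0.03}
    - {"tx":0,"ty":0.012,"tz":0,"ax":0,"ay":0,"az":0,"gripper":0.03}
    - {"tx":0,"ty":0.012,"tz":0,"ax":0,"ay":0,"az":0,"gripper":0.03}
    - {"tx":0,"ty":0.01,"tz":0,"ax":0,"ay":0,"az":0,"gripper":0.03}
    - {"tx":0,"ty":0,"tz":0,"ax":0,"ay":0,"az":0,"gripper":0.03}
    - {"tx":0,"ty":0,"tz":0,"ax":0,"ay":0,"az":0,"gripper":0.03}

```text
t: 26.32
tool_pos: [0.4508, -0.3048, 0.0656]
tool_rot: [0.558, -0.555, 0.432, -0.439]
contact_force: [1.3, 0.8, -1.2]
width: 0.0421
```

```bash
python3 st.py 0.4448 -0.3048 0.022 13.7
```

```text
t 26.32 pos [ 0.4508 -0.3048  0.0656] w 0.0421 F [ 1.3  0.8 -1.2] q6 2.11
turn(ax,ay,az) [-0.52  0.19  0.3 ] | shift after turn [-0.0014  0.0436 -0.0058] | now [-0.0017  0.0435 -0.0062]
```

move_arm:
  increments:
    - {"tx":-0.0015,"ty":0,"tz":-0.0055,"ax":-0.5,"ay":0.2,"az":0.3,"gripper":0.03}
    - {"tx":0,"ty":0,"tz":0,"ax":0,"ay":0,"az":0,"gripper":0.03}
    - {"tx":0,"ty":0.01,"tz":0,"ax":0,"ay":0,"az":0,"gripper":0.03}
    - {"tx":0,"ty":0.01,"tz":0,"ax":0,"ay":0,"az":0,"gripper":0.03}
    - {"tx":0,"ty":0.006,"tz":0,"ax":0,"ay":0,"az":0,"gripper":0.03}
    - {"tx":0,"ty":0,"tz":0,"ax":0,"ay":0,"az":0,"gripper":0.03}
    - {"tx":0,"ty":0,"tz":0,"ax":0,"ay":0,"az":0,"gripper":0.03}

```text
t: 26.9
tool_pos: [0.4457, -0.3054, 0.039]
tool_rot: [0.556, -0.556, 0.436, -0.438]
contact_force: [0.1, -0.4, -1.7]
width: 0.042
```

```bash
python3 st.py 0.4448 -0.3048 0.022 13.7
```

```text
t 26.9 pos [ 0.4457 -0.3054  0.039 ] w 0.042 F [ 0.1 -0.4 -1.7] q6 2.11
turn(ax,ay,az) [-0.15 -0.04  0.1 ] | shift after turn [-0.0008  0.017  -0.0007] | now [-0.0008  0.017  -0.0007]
```

move_arm:
  increments:
    - {"tx":0,"ty":0.006,"tz":0,"ax":0,"ay":0,"az":0,"gripper":0.03}
    - {"tx":0,"ty":0.005,"tz":0,"ax":0,"ay":0,"az":0,"gripper":0.03}
    - {"tx":0,"ty":0.004,"tz":0,"ax":0,"ay":0,"az":0,"gripper":0.03}
    - {"tx":0,"ty":0,"tz":0,"ax":0,"ay":0,"az":0,"gripper":0.03}
    - {"tx":0,"ty":0,"tz":0,"ax":0,"ay":0,"az":0,"gripper":0.03}

```text
t: 27.32
tool_pos: [0.4465, -0.3058, 0.0232]
tool_rot: [0.556, -0.556, 0.435, -0.438]
contact_force: [-0.0, 0.3, 1.9]
width: 0.0418
```

```bash
python3 st.py 0.4448 -0.3048 0.022 13.7
```

```text
t 27.32 pos [ 0.4465 -0.3058  0.0232] w 0.0418 F [-0.   0.3  1.9] q6 2.11
turn(ax,ay,az) [-0.17  0.02  0.16] | shift after turn [-0.0013  0.0012 -0.0014] | now [-0.0013  0.0012 -0.0014]
```

Touching the floor. Release and rise.

move_arm:
  increments:
    - {"tx":0,"ty":0,"tz":0,"ax":0,"ay":0,"az":0,"gripper":0.066}
    - {"tx":0,"ty":0,"tz":0,"ax":0,"ay":0,"az":0,"gripper":0.066}
    - {"tx":0,"ty":0,"tz":0,"ax":0,"ay":0,"az":0,"gripper":0.066}
    - {"tx":0,"ty":0,"tz":0,"ax":0,"ay":0,"az":0,"gripper":0.066}
    - {"tx":0,"ty":0,"tz":0,"ax":0,"ay":0,"az":0,"gripper":0.066}
    - {"tx":0,"ty":0,"tz":0,"ax":0,"ay":0,"az":0,"gripper":0.066}
    - {"tx":0,"ty":-0.015,"tz":0,"ax":0,"ay":0,"az":0,"gripper":0.066}
    - {"tx":0,"ty":-0.03,"tz":0,"ax":0,"ay":0,"az":0,"gripper":0.066}
    - {"tx":0,"ty":-0.03,"tz":0,"ax":0,"ay":0,"az":0,"gripper":0.066}
    - {"tx":0,"ty":-0.03,"tz":0,"ax":0,"ay":0,"az":0,"gripper":0.066}
    - {"tx":0,"ty":-0.025,"tz":0,"ax":0,"ay":0,"az":0,"gripper":0.066}
    - {"tx":0,"ty":0,"tz":0,"ax":0,"ay":0,"az":0,"gripper":0.066}
    - {"tx":0,"ty":0,"tz":0,"ax":0,"ay":0,"az":0,"gripper":0.066}

```text
t: 28.4
tool_pos: [0.4458, -0.3057, 0.1584]
tool_rot: [-0.556, 0.556, -0.436, 0.438]
contact_force: [-0.4, 0.1, -0.5]
width: 0.066
```

```bash
python3 look.py 0.5638 -0.1027 0.15 -7.5 w14; python3 pr.py green 180 90 340 255 0.046
```

```text
t 28.4 pos [ 0.4458 -0.3057  0.1584] w 0.066 F [-0.4  0.1 -0.5] q6 2.11
turn(ax,ay,az) [-0.15 21.21  0.13] | shift after turn [-0.2166  0.0084  0.0905] | now [-0.1692  0.0083  0.1627]
green (array([ 0.4456, -0.3058]), np.float64(13.7), np.float64(0.0938))
```

View pics/w14.png

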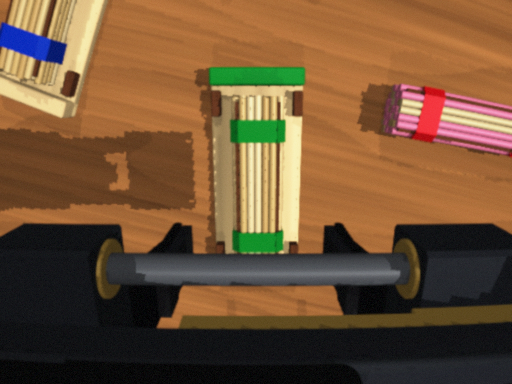

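Green is home: ties at (258,131) and (258,242), centre (0.446,-0.306) at 13.7°. Back to the blue bundle in the plain tray.

move_arm:
  increments:
    - {"tx":0,"ty":0,"tz":0,"ax":0,"ay":5.3,"az":0,"gripper":0.066}
    - {"tx":0,"ty":0,"tz":0,"ax":0,"ay":5.3,"az":0,"gripper":0.066}
    - {"tx":0,"ty":0,"tz":0,"ax":0,"ay":5.3,"az":0,"gripper":0.066}
    - {"tx":0,"ty":0,"tz":0,"ax":0,"ay":5.3,"az":0,"gripper":0.066}
    - {"tx":-0.014,"ty":0,"tz":0.006,"ax":0,"ay":0,"az":0,"gripper":0.066}
    - {"tx":-0.028,"ty":0,"tz":0.012,"ax":0,"ay":0,"az":0,"gripper":0.066}
    - {"tx":-0.033,"ty":0,"tz":0.014,"ax":0,"ay":0,"az":0,"gripper":0.066}
    - {"tx":-0.033,"ty":0,"tz":0.014,"ax":0,"ay":0,"az":0,"gripper":0.066}
    - {"tx":-0.033,"ty":0,"tz":0.014,"ax":0,"ay":0,"az":0,"gripper":0.066}
    - {"tx":-0.033,"ty":0,"tz":0.014,"ax":0,"ay":0,"az":0,"gripper":0.066}
    - {"tx":-0.023,"ty":0,"tz":0.01,"ax":0,"ay":0,"az":0,"gripper":0.066}
    - {"tx":-0.01,"ty":0,"tz":0.004,"ax":0,"ay":0,"az":0,"gripper":0.066}
    - {"tx":0,"ty":0,"tz":0,"ax":0,"ay":0,"az":0,"gripper":0.066}
    - {"tx":0,"ty":0,"tz":0,"ax":0,"ay":0,"az":0,"gripper":0.066}

```text
t: 29.67
tool_pos: [0.5571, -0.1045, 0.1334]
tool_rot: [0.45, -0.469, 0.548, -0.527]
contact_force: [0.2, -0.2, 0.1]
width: 0.0658
```

```bash
python3 look.py 0.5638 -0.1027 0.022 -7.5 w15; python3 pr.py blue 180 60 340 340 0.046
```

```text
t 29.67 pos [ 0.5571 -0.1045  0.1334] w 0.0658 F [ 0.2 -0.2  0.1] q6 1.33
turn(ax,ay,az) [ 2.34 -1.47  0.01] | shift after turn [-0.0027  0.1114  0.0064] | now [-0.0029  0.111   0.0109]
blue (array([ 0.5649, -0.1029]), np.float64(-7.5), np.float64(0.0936))
```

move_arm:
  increments:
    - {"tx":0,"ty":0,"tz":0,"ax":2.3,"ay":-1.4,"az":0,"gripper":0.066}
    - {"tx":-0.002,"ty":0,"tz":0.005,"ax":0,"ay":0,"az":0,"gripper":0.066}
    - {"tx":0,"ty":0.015,"tz":0,"ax":0,"ay":0,"az":0,"gripper":0.066}
    - {"tx":0,"ty":0.015,"tz":0,"ax":0,"ay":0,"az":0,"gripper":0.066}
    - {"tx":0,"ty":0.015,"tz":0,"ax":0,"ay":0,"az":0,"gripper":0.066}
    - {"tx":0,"ty":0.007,"tz":0,"ax":0,"ay":0,"az":0,"gripper":0.066}
    - {"tx":0,"ty":0,"tz":0,"ax":0,"ay":0,"az":0,"gripper":0.066}
    - {"tx":0,"ty":0,"tz":0,"ax":0,"ay":0,"az":0,"gripper":0.066}

```text
t: 30.43
tool_pos: [0.5607, -0.113, 0.082]
tool_rot: [-0.462, 0.462, -0.535, 0.536]
contact_force: [0.5, 0.2, 0.3]
width: 0.0663
```

```bash
python3 st.py 0.564 -0.1027 0.022 -7.5; python3 pr.py blue 170 40 350 350 0.046
```

```text
t 30.43 pos [ 0.5607 -0.113   0.082 ] w 0.0663 F [0.5 0.2 0.3] q6 1.34
turn(ax,ay,az) [-0.07 -0.93  0.06] | shift after turn [-0.0106  0.06    0.0019] | now [-0.0107  0.06    0.0016]
blue (array([ 0.5626, -0.1025]), np.float64(-7.7), np.float64(0.0985))
```

move_arm:
  increments:
    - {"tx":-0.0095,"ty":0,"tz":0.0015,"ax":0,"ay":-0.9,"az":0,"gripper":0.066}
    - {"tx":0,"ty":0,"tz":0,"ax":0,"ay":0,"az":0,"gripper":0.066}
    - {"tx":0,"ty":0.01,"tz":0,"ax":0,"ay":0,"az":0,"gripper":0.066}
    - {"tx":0,"ty":0,"tz":0,"ax":0,"ay":0,"az":0,"gripper":0.066}
    - {"tx":0,"ty":0,"tz":0,"ax":0,"ay":0,"az":0,"gripper":0.066}

```text
t: 30.9
tool_pos: [0.5664, -0.1027, 0.0745]
tool_rot: [-0.468, 0.465, -0.529, 0.533]
contact_force: [1.0, 0.2, 0.6]
width: 0.066
```

```bash
python3 st.py 0.5638 -0.1027 0.022 -7.5
```

```text
t 30.9 pos [ 0.5664 -0.1027  0.0745] w 0.066 F [1.  0.2 0.6] q6 1.34
turn(ax,ay,az) [-0.45  0.09  0.  ] | shift after turn [ 0.0003  0.0525 -0.0026] | now [ 0.0003  0.0524 -0.003 ]
```

move_arm:
  increments:
    - {"tx":0,"ty":0,"tz":-0.0025,"ax":-0.4,"ay":0,"az":0,"gripper":0.066}
    - {"tx":0,"ty":0.012,"tz":0,"ax":0,"ay":0,"az":0,"gripper":0.066}
    - {"tx":0,"ty":0.012,"tz":0,"ax":0,"ay":0,"az":0,"gripper":0.066}
    - {"tx":0,"ty":0.01,"tz":0,"ax":0,"ay":0,"az":0,"gripper":0.066}
    - {"tx":0,"ty":0.008,"tz":0,"ax":0,"ay":0,"az":0,"gripper":0.066}
    - {"tx":0,"ty":0.006,"tz":0,"ax":0,"ay":0,"az":0,"gripper":0.066}
    - {"tx":0,"ty":0,"tz":0,"ax":0,"ay":0,"az":0,"gripper":0.066}
    - {"tx":0,"ty":0,"tz":0,"ax":0,"ay":0,"az":0,"gripper":0.066}

```text
t: 31.57
tool_pos: [0.5642, -0.1022, 0.0248]
tool_rot: [-0.467, 0.467, -0.531, 0.531]
contact_force: [-0.0, 0.2, -0.2]
width: 0.066
```

```bash
python3 st.py 0.5638 -0.1027 0.022 -7.5
```

```text
t 31.57 pos [ 0.5642 -0.1022  0.0248] w 0.066 F [-0.   0.2 -0.2] q6 1.34
turn(ax,ay,az) [-0.05  0.14  0.01] | shift after turn [ 0.0005  0.0028 -0.0003] | now [ 0.0005  0.0028 -0.0003]
```

move_arm:
  increments:
    - {"tx":0,"ty":0.0025,"tz":0,"ax":0,"ay":0,"az":0,"gripper":0.03}
    - {"tx":0,"ty":0,"tz":0,"ax":0,"ay":0,"az":0,"gripper":0.03}
    - {"tx":0,"ty":0,"tz":0,"ax":0,"ay":0,"az":0,"gripper":0.03}
    - {"tx":0,"ty":0,"tz":0,"ax":0,"ay":0,"az":0,"gripper":0.03}
    - {"tx":0,"ty":0,"tz":0,"ax":0,"ay":0,"az":0,"gripper":0.03}
    - {"tx":0,"ty":0,"tz":0,"ax":0,"ay":0,"az":0,"gripper":0.03}
    - {"tx":0,"ty":0,"tz":0,"ax":0,"ay":0,"az":0,"gripper":0.03}
    - {"tx":0,"ty":-0.015,"tz":0,"ax":0,"ay":0,"az":0,"gripper":0.03}
    - {"tx":0,"ty":-0.03,"tz":0,"ax":0,"ay":0,"az":0,"gripper":0.03}
    - {"tx":0,"ty":-0.03,"tz":0,"ax":0,"ay":0,"az":0,"gripper":0.03}
    - {"tx":0,"ty":-0.03,"tz":0,"ax":0,"ay":0,"az":0,"gripper":0.03}
    - {"tx":0,"ty":-0.03,"tz":0,"ax":0,"ay":-4.5,"az":0,"gripper":0.03}
    - {"tx":0,"ty":-0.01,"tz":0,"ax":0,"ay":-4.5,"az":0,"gripper":0.03}
    - {"tx":0,"ty":0,"tz":0,"ax":0,"ay":-4.5,"az":0,"gripper":0.03}
    - {"tx":0,"ty":0,"tz":0,"ax":0,"ay":-4,"az":0,"gripper":0.03}
    - {"tx":0,"ty":0,"tz":0,"ax":0,"ay":0,"az":0,"gripper":0.03}
    - {"tx":0,"ty":0,"tz":0,"ax":0,"ay":0,"az":0,"gripper":0.03}

```text
t: 32.98
tool_pos: [0.5616, -0.1021, 0.1736]
tool_rot: [-0.544, 0.545, -0.452, 0.45]
contact_force: [0.4, 0.1, -2.1]
width: 0.0417
```

```bash
python3 st.py 0.5813 0.1257 0.16 10.4
```

```text
t 32.98 pos [ 0.5616 -0.1021  0.1736] w 0.0417 F [ 0.4  0.1 -2.1] q6 1.66
turn(ax,ay,az) [ 0.17  0.34 -0.1 ] | shift after turn [-0.2205  0.0136  0.0605] | now [-0.2202  0.0138  0.0619]
```

move_arm:
  increments:
    - {"tx":-0.014,"ty":0,"tz":0.004,"ax":0,"ay":0,"az":0,"gripper":0.03}
    - {"tx":-0.028,"ty":0,"tz":0.008,"ax":0,"ay":0,"az":0,"gripper":0.03}
    - {"tx":-0.034,"ty":0,"tz":0.0093,"ax":0,"ay":0,"az":0,"gripper":0.03}
    - {"tx":-0.034,"ty":0,"tz":0.0093,"ax":0,"ay":0,"az":0,"gripper":0.03}
    - {"tx":-0.034,"ty":0,"tz":0.0093,"ax":0,"ay":0,"az":0,"gripper":0.03}
    - {"tx":-0.034,"ty":0,"tz":0.0093,"ax":0,"ay":0,"az":0,"gripper":0.03}
    - {"tx":-0.022,"ty":0,"tz":0.006,"ax":0,"ay":0,"az":0,"gripper":0.03}
    - {"tx":-0.01,"ty":0,"tz":0.003,"ax":0,"ay":0,"az":0,"gripper":0.03}
    - {"tx":0,"ty":0,"tz":0,"ax":0,"ay":0,"az":0,"gripper":0.03}
    - {"tx":0,"ty":0,"tz":0,"ax":0,"ay":0,"az":0,"gripper":0.03}

```text
t: 33.82
tool_pos: [0.5785, 0.1222, 0.1669]
tool_rot: [-0.535, 0.544, -0.461, 0.453]
contact_force: [0.1, -1.0, -1.3]
width: 0.0416
```

```bash
python3 look.py 0.5813 0.1257 0.022 10.4 w16
```

```text
t 33.82 pos [0.5785 0.1222 0.1669] w 0.0416 F [ 0.1 -1.  -1.3] q6 1.26
turn(ax,ay,az) [ 0.9  -0.94 -0.04] | shift after turn [-0.0029  0.1449  0.0034] | now [-0.0029  0.1448  0.0057]
```

View pics/w16.png

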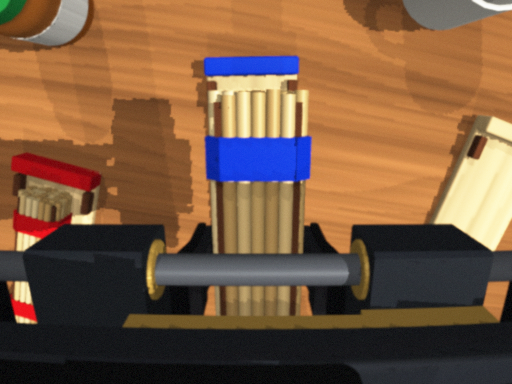

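The blue bundle is over the empty blue tray, stop centre at (251,66), nearly aligned. Straighten and descend.

move_arm:
  increments:
    - {"tx":-0.003,"ty":0,"tz":0.002,"ax":0.9,"ay":-0.9,"az":0,"gripper":0.03}
    - {"tx":0,"ty":0.02,"tz":0,"ax":0,"ay":0,"az":0,"gripper":0.03}
    - {"tx":0,"ty":0.02,"tz":0,"ax":0,"ay":0,"az":0,"gripper":0.03}
    - {"tx":0,"ty":0.02,"tz":0,"ax":0,"ay":0,"az":0,"gripper":0.03}
    - {"tx":0,"ty":0.015,"tz":0,"ax":0,"ay":0,"az":0,"gripper":0.03}
    - {"tx":0,"ty":0.007,"tz":0,"ax":0,"ay":0,"az":0,"gripper":0.03}
    - {"tx":0,"ty":0,"tz":0,"ax":0,"ay":0,"az":0,"gripper":0.03}
    - {"tx":0,"ty":0,"tz":0,"ax":0,"ay":0,"az":0,"gripper":0.03}

```text
t: 34.53
tool_pos: [0.5813, 0.1159, 0.0843]
tool_rot: [0.543, -0.539, 0.454, -0.457]
contact_force: [1.4, 1.2, -1.1]
width: 0.0422
```

```bash
python3 look.py 0.5813 0.1262 0.022 10.4 w17
```

```text
t 34.53 pos [0.5813 0.1159 0.0843] w 0.0422 F [ 1.4  1.2 -1.1] q6 1.27
turn(ax,ay,az) [-0.46 -0.62 -0.01] | shift after turn [-0.0101  0.0623  0.0018] | now [-0.0101  0.0623  0.0012]
```

View pics/w17.png

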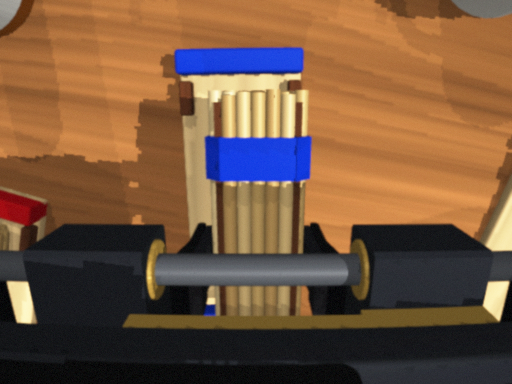

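The view agrees: the tray lies about 10 mm to the left (stop centre at (239,61)). Shift.

move_arm:
  increments:
    - {"tx":-0.0095,"ty":0,"tz":0.002,"ax":-0.4,"ay":-0.6,"az":0,"gripper":0.03}
    - {"tx":0,"ty":0,"tz":0,"ax":0,"ay":0,"az":0,"gripper":0.03}
    - {"tx":0,"ty":0.012,"tz":0,"ax":0,"ay":0,"az":0,"gripper":0.03}
    - {"tx":0,"ty":0.01,"tz":0,"ax":0,"ay":0,"az":0,"gripper":0.03}
    - {"tx":0,"ty":0,"tz":0,"ax":0,"ay":0,"az":0,"gripper":0.03}
    - {"tx":0,"ty":0,"tz":0,"ax":0,"ay":0,"az":0,"gripper":0.03}

```text
t: 35.08
tool_pos: [0.586, 0.1289, 0.0676]
tool_rot: [0.548, -0.54, 0.45, -0.454]
contact_force: [-0.6, -0.3, -1.2]
width: 0.0417
```

```bash
python3 look.py 0.5813 0.1262 0.022 10.4 w18
python3 - <<'E'
from plant import optics
from h import *
c=optics.calibration('wrist'); p,d=optics.get_image('wrist')
for b in blobs(p,'blue',(100,20,400,120),amin=100):
    print(b[0],b[1],cast(c,b[1],0.024))
E
```

```text
t 35.08 pos [0.586  0.1289 0.0676] w 0.0417 F [-0.6 -0.3 -1.2] q6 1.27
turn(ax,ay,az) [-0.72  0.14 -0.16] | shift after turn [ 0.0018  0.0456 -0.0051] | now [ 0.0019  0.0455 -0.0056]
3656 [259.73249453  69.01750547] [[0.67251564 0.14352816 0.024     ]]
```

View pics/w18.png

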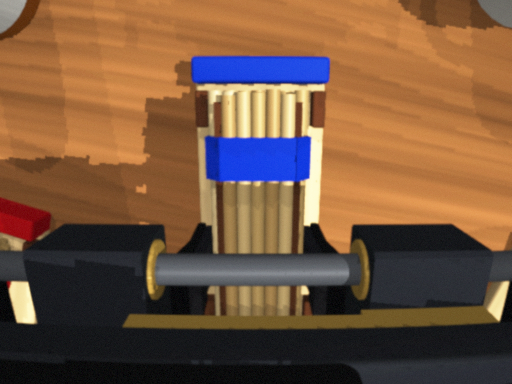

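The tray centre checks out at about (0.582,0.127), and the bundle sits centred between the cheeks at (202,108) and (318,108).

move_arm:
  increments:
    - {"tx":0.0015,"ty":0,"tz":-0.004,"ax":-0.7,"ay":0,"az":0,"gripper":0.03}
    - {"tx":0,"ty":0,"tz":0,"ax":0,"ay":0,"az":0,"gripper":0.03}
    - {"tx":0,"ty":0.01,"tz":0,"ax":0,"ay":0,"az":0,"gripper":0.03}
    - {"tx":0,"ty":0.01,"tz":0,"ax":0,"ay":0,"az":0,"gripper":0.03}
    - {"tx":0,"ty":0.008,"tz":0,"ax":0,"ay":0,"az":0,"gripper":0.03}
    - {"tx":0,"ty":0,"tz":0,"ax":0,"ay":0,"az":0,"gripper":0.03}
    - {"tx":0,"ty":0,"tz":0,"ax":0,"ay":0,"az":0,"gripper":0.03}

```text
t: 35.77
tool_pos: [0.5822, 0.1263, 0.0376]
tool_rot: [0.545, -0.543, 0.453, -0.451]
contact_force: [0.9, -0.2, -1.7]
width: 0.0414
```

```bash
python3 st.py 0.5817 0.1265 0.022 10.4
```

```text
t 35.77 pos [0.5822 0.1263 0.0376] w 0.0414 F [ 0.9 -0.2 -1.7] q6 1.27
turn(ax,ay,az) [-0.02  0.11 -0.19] | shift after turn [-0.0002  0.0156 -0.0005] | now [-0.0002  0.0156 -0.0005]
```

move_arm:
  increments:
    - {"tx":0,"ty":0.006,"tz":0,"ax":0,"ay":0,"az":0,"gripper":0.03}
    - {"tx":0,"ty":0.005,"tz":0,"ax":0,"ay":0,"az":0,"gripper":0.03}
    - {"tx":0,"ty":0.003,"tz":0,"ax":0,"ay":0,"az":0,"gripper":0.03}
    - {"tx":0,"ty":0,"tz":0,"ax":0,"ay":0,"az":0,"gripper":0.03}
    - {"tx":0,"ty":0,"tz":0,"ax":0,"ay":0,"az":0,"gripper":0.03}

```text
t: 36.18
tool_pos: [0.5828, 0.1267, 0.0234]
tool_rot: [0.545, -0.543, 0.452, -0.451]
contact_force: [-0.6, 0.2, -1.2]
width: 0.042
```

```bash
python3 st.py 0.5817 0.1265 0.022 10.4
```

```text
t 36.18 pos [0.5828 0.1267 0.0234] w 0.042 F [-0.6  0.2 -1.2] q6 1.27
turn(ax,ay,az) [-0.06  0.17 -0.16] | shift after turn [ 0.      0.0014 -0.0011] | now [ 0.      0.0014 -0.0011]
```

Lower the last bit, release, and rise clear.

move_arm:
  increments:
    - {"tx":0,"ty":0.002,"tz":0,"ax":0,"ay":0,"az":0,"gripper":0.03}
    - {"tx":0,"ty":0,"tz":0,"ax":0,"ay":0,"az":0,"gripper":0.066}
    - {"tx":0,"ty":0,"tz":0,"ax":0,"ay":0,"az":0,"gripper":0.066}
    - {"tx":0,"ty":0,"tz":0,"ax":0,"ay":0,"az":0,"gripper":0.066}
    - {"tx":0,"ty":0,"tz":0,"ax":0,"ay":0,"az":0,"gripper":0.066}
    - {"tx":0,"ty":0,"tz":0,"ax":0,"ay":0,"az":0,"gripper":0.066}
    - {"tx":0,"ty":0,"tz":0,"ax":0,"ay":0,"az":0,"gripper":0.066}
    - {"tx":0,"ty":-0.015,"tz":0,"ax":0,"ay":0,"az":0,"gripper":0.066}
    - {"tx":0,"ty":-0.03,"tz":0,"ax":0,"ay":0,"az":0,"gripper":0.066}
    - {"tx":0,"ty":-0.03,"tz":0,"ax":0,"ay":0,"az":0,"gripper":0.066}
    - {"tx":0,"ty":-0.03,"tz":0,"ax":0,"ay":0,"az":0,"gripper":0.066}
    - {"tx":0,"ty":-0.03,"tz":0,"ax":0,"ay":0,"az":0,"gripper":0.066}
    - {"tx":0,"ty":-0.02,"tz":0,"ax":0,"ay":0,"az":0,"gripper":0.066}
    - {"tx":0,"ty":0,"tz":0,"ax":0,"ay":0,"az":0,"gripper":0.066}
    - {"tx":0,"ty":0,"tz":0,"ax":0,"ay":0,"az":0,"gripper":0.066}

```text
t: 37.43
tool_pos: [0.5824, 0.1257, 0.1829]
tool_rot: [-0.543, 0.545, -0.453, 0.451]
contact_force: [-0.3, 0.8, -0.3]
width: 0.066
```

```bash
python3 look.py 0.5817 0.1265 0.2 10.4 w19
python3 - <<'E'
from plant import optics
from h import *
c=optics.calibration('wrist'); p,d=optics.get_image('wrist')
bs=blobs(p,'blue',(150,30,360,260),amin=80); print([(b[0],b[1].round()) for b in bs])
bs=sorted(bs,key=lambda b:b[1][1]); print(pair(c,bs[1:3],0.046), cast(c,bs[0][1],0.024))
c=optics.calibration('top'); p,d=optics.get_image('top'); cv2.imwrite('pics/t19.png',cv2.resize(p[120:300,80:420,::-1],(800,424),interpolation=cv2.INTER_CUBIC))
R={'red':(95,195,155,280),'green':(300,205,355,285)}
for t in R:
    b=sorted(blobs(p,t,R[t]),key=lambda b:b[1][1]); print(t,[x[0] for x in b]); print(pair(c,[b[0],b[-1]],.024),pair(c,b[1:3],.046), np.median(pts3(c,np.vstack([x[2] for x in b[1:3]]),d)[:,2]))
E
```

```text
t 37.43 pos [0.5824 0.1257 0.1829] w 0.066 F [-0.3  0.8 -0.3] q6 1.27
turn(ax,ay,az) [ 0.15  0.18 -0.04] | shift after turn [-0.0009 -0.0171 -0.0006] | now [-0.0009 -0.0171 -0.0006]
[(np.int32(1483), array([256.,  75.])), (np.int32(992), array([256., 128.])), (np.int32(805), array([256., 231.]))]
(array([0.5826, 0.1266]), np.float64(10.5), np.float64(0.0938)) [[0.672732   0.14344818 0.024     ]]
red [np.int32(49), np.int32(92), np.int32(92)]
(array([0.4334, 0.3145]), np.float64(-3.9), np.float64(0.1362)) (array([0.3899, 0.3185]), np.float64(15.6), np.float64(0.0453)) 0.028681932611702265
green [np.int32(93), np.int32(55), np.int32(71), np.int32(107)]
(array([ 0.4447, -0.3041]), np.float64(13.8), np.float64(0.1836)) (array([ 0.4458, -0.3057]), np.float64(13.5), np.float64(0.0932)) 0.04631901471152
```

View pics/w19.png

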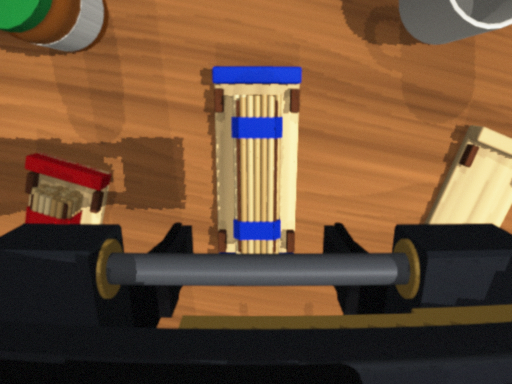

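View pics/t19.png

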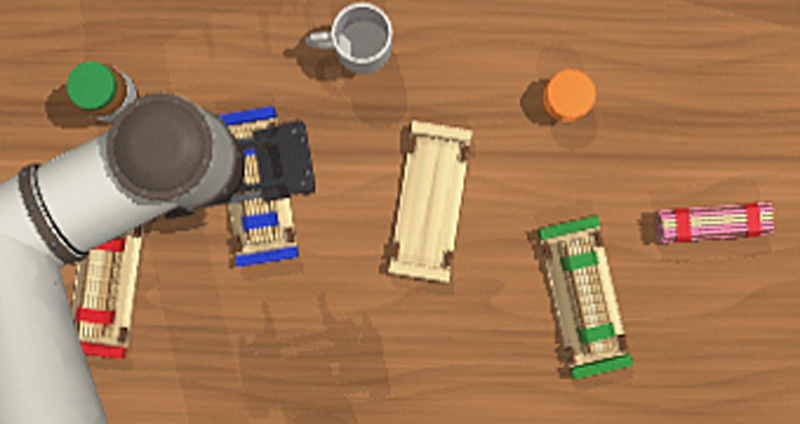

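Blue is home and the plain tray is empty. The arm hides part of the red tray in the top view, so I take one look with the scene camera, then hand in.

Run:
```python
from plant import optics
import cv2
p,d=optics.get_image('scene'); cv2.imwrite('pics/s20.png',cv2.resize(p[100:290,60:400,::-1],(800,447)))
```

```text
(no output)
```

View pics/s20.png

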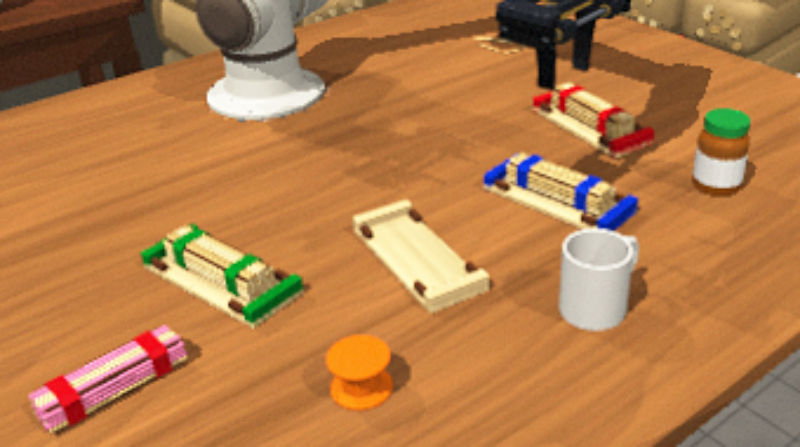

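The scene view shows red (590,115), blue (560,188) and green (222,270) each lying flat in its own tray. The plain tray (420,250) is empty, and the jar, mug and spool are standing.

```bash
python3 -c "
from plant import job
print(job.sign_off())"
```

```text
the job is handed in; nothing more can be done
None
```

I swapped all three bundles into their own trays and handed the job in at about 37.6 s of the 106 s allowed. The blue bundle was parked flat in the plain tray, then red, green and finally blue went home.

| Bundle | Offset from tray centre (mm) | Angle to tray |
|---|---|---|
| Red | about 1 | within 0.5° |
| Green | about 2 | within 0.5° |
| Blue | about 1 | within 0.5° |

- **Final checks:** The plain tray is empty, the gripper is open and clear, and the jar, mug, spool and pink look-alike appear untouched.
- **Failed first grasp:** The first descent on the blue bundle overshot. A finger probably touched the tray edge, and the bundle slid about 12 mm sideways but stayed inside its tray. I reopened the gripper, measured again and picked it up cleanly. The force readings after it were small.
- **Check that disagreed:** The last top-camera measurement of the red tray was unusable because the arm hid part of it. Red's position comes from the wrist camera just after release, and the last scene picture shows it lying in its tray.

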